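# True up the casting frame's side with a try square

## Robot

A 6-joint arm with a two-finger parallel gripper is mounted at the origin on the work surface. World frame = base frame: x ahead of the robot, y to its left, z up, the work surface at z = 0. Lengths are in m, angles in rad, forces in N, time in s.
With the tool pointing down it reaches from about 0.3 to 0.775 m from the base axis. Payload 14.6 kg.
Tool frame: the origin (TCP) lies between the finger pads; the fingertips stand 8 mm ahead of it and the grasp point (between the pads) lies 11 mm behind it (ctrl.tip_reach is the distance from the TCP to the fingertips, in m); y points along the fingers, z is the direction in which the jaws open and shut, and the axes are right-handed (so a half turn about y gives the same grasp; the last joint's range is limited). The gripper opens to 94 mm and grips with 3 to 60 N. Pads are 16 mm wide; open, the fingers measure 119 mm over their backs; the gripper's body (75 mm by 177 mm) begins 78 mm behind the grasp point.
Start: joints at [1.039, 0.3, 1.521, -0, 1.321, -0.067], TCP at [0.247, 0.492, 0.213] pointing down, gripper open.
Joint ranges: [-3.03, 3.03], [-0.79, 2.21], [0.23, 2.52], [-1.04, 4.18], [0, 3.07], [-2.55, 2.55]. Speed limits (rad/s): [2.22, 2.22, 2.57, 3.14, 3.14, 3.14].

## Interface

Orientations are given as [roll, pitch, yaw] about the fixed x, y, z axes, in that order (R = Rz(yaw) Ry(pitch) Rx(roll)).
In Python, from station import ctrl gives the robot as it stands.
- The arm moves only by the tool play_rows, never from a script. Its arguments are lists of equal length, an entry for each row: "twist": the turn, a rotation vector about the world's x, y, z as a fraction of full scale, a list of three; "travel": the shift along the world's x, y, z as a fraction of full scale, a list of three; "grip": the gripper's target within -1 to 1 (shut at 1, half-way at 0, fully open at -1). A call has 1 to 12 rows; each row shifts and turns the commanded pose from where the row before left it; what a row does not reach is not made up. Full scale, the value 1, is 5 cm for a shift and 90 degrees for a turn. A row lasts 1/10 s, in which the tool goes at most 50 mm and 8.59 degrees, less where a joint would pass 70% of its speed; a pose out of reach is approached as far as the arm can. A call with a number of a shift or a turn outside -1 to 1 is refused whole. A call with a gripper value outside its range is refused whole. The fingers move at their own pace and stop on an object; "force" is the grip in N (left out, the last holds). Time passes only in rows, so rows that do not move let the fingers close. It gives the time, the measured TCP pose, the force and the opening at its end, in the units of the state.
- ctrl.get_obs(): the state, without advancing time (a new reading comes with each control period).
- ctrl.camera(name): name is "side" or "top"; returns a dict with "img" (480x640x3 uint8, red, green, blue), "vfov" (degrees; the focal length in pixels is half the picture's height over the tangent of half this angle, whatever the lens; pixels are square), "cx", "cy" (the principal point, pixels), "rvec" (rotation vector, rad) and "tvec" (3), from world to camera coordinates, as OpenCV has them. Camera axes: x right, y down, z forward; pixel columns grow to the right and rows downward; lengths in m; the calibration is good to about 2 mm. A picture is of the moment at which its call begins. There is no depth.
- ctrl.hand_in(): hands the job in, once; it reports no verdict.
Trained networks look in a picture, given as the dict that the camera call returned (one of the last four; its "shot" number tells which), for a name from the list of things; names that differ only in an ending like _2 or _b are one class to them, and where a whole thing is asked for, a point or a joint stands for the part that bears it (a point fixed in the world has none). Each returns a list of dicts, best first, with "confidence" (0 to 1); they miss things now and then, are a little off and sometimes report something else, mostly with a low value. They report only what shows in the picture. A call takes as long as a camera call.
- ctrl.boxes_of(name, picture): "point" ([column, row] in pixels, amid what is visible of it).
- ctrl.trace(name, picture): "pixels" (480x640 bool, what is visible of it) and "point" ([column, row] in pixels, amid what is visible of it).
The state is a dict: "time_s": time; "qpos": joint angles; "joint_vel": joint speeds; "tau": joint torques, N m; "ee_pos": TCP position; "eef_rot": TCP orientation; "force": force on the tool from outside, world axes, zero at the start; "moment": the same for the moment, N m; "grip_width": finger opening in m.
Only numpy, scipy, OpenCV 4.12 (cv2) and the standard library are available. Lean on these libraries where they do the work, as an engineer would, in place of code of your own. Each camera call takes 0.05 s, during which the arm holds its last target.

## Task

The white side of the plaster-casting frame leans inwards. Clear the loose aluminium angle off the frame's base board and nest it, legs aligned, on top of the shorter angles on the wooden ridge; then take the try square from its rest and, with its stock flat on the base board, press its blade against the inside of the side until the side stands square to the board with no gap along the blade, and hold it there a moment. Put the square back in its rest as you found it, leave the side standing square, and do not disturb the plaster former or the other things on the table.

Things in the scene. Friction and masses are not known exactly. Their poses are not given: they have to be found in the camera images.
- frame: Casting frame, fixed: plywood base board 250 (x) x 300 (y) x 18 mm, x = -130 to +120; origin on the table under it, board top at z = 18. Cleats 6 mm high, 10 wide edge both ends (y = +-140 to 150); three sides are not fitted. The hinged white side stands along y at the +x end, away from the robot. The former stands in one half (y about +75 or -75), the loose angle in the other.
- corner (a point): Middle of the inside corner of the casting frame, where the inside face of the white side meets the top of the base board: x = 100, y = 0, z = 18 in the frame's axes. The corner line runs along the frame's y, 150 mm each way. Its axes are the frame's.
- side (a joint): Lean of the white side about the corner line, rad: 0 = square to the board, positive = leaning inwards over the board (towards -x of the frame), negative = outwards. It is 16 mm thick, 300 wide, 150 high above the base board. Stiff hinges: it stays where it is left; about 0.16 N m (1 to 2 N at its top edge) moves it either way.
- angle: Loose aluminium angle section, 64 mm long, legs 44 x 6 mm at 90 degrees, standing like a roof on its two free edges, 35.4 mm high. Origin under its middle at the height of the free edges; x along its length, z up through the ridge. About 90 g. It is picked across its two ends (64 mm).
- pile: Wooden foot 110 x 100 x 12 mm, fixed, with a ridge that carries two nested roof-shaped aluminium angles of the same section but only 44 mm long. Origin on the table under the middle, x along the ridge; the upper one's ridge is 55.8 mm above the table. When the loose angle is nested on top its origin is at x = 0, y = 0, z = 29 in this frame, and either end may point either way.
- square: Try square: dark wooden stock 90 long (x = 0 to -90) x 20 thick (y) x 30 high (z = 0 to 30); steel blade 28 wide (x = 0 to -28) x 4 thick, up to z = 150. Origin at the outer heel corner, mid thickness; z runs up the blade's outer edge, x = 0. The 62 mm of stock beyond the blade is free to grip across its 20 mm. About 0.28 kg. At the start it reclines in the rest.
- rest: Fixed wooden rest for the square, foot 175 (x) x 80 (y) mm. In it the square's stock slopes up 40 degrees towards the rest's -x, the blade leans back 40 degrees from upright towards +x, the square's y along the rest's y. Two cheeks 27 mm apart hold the heel, from the blade's outer edge to 26 mm in front and 60 mm up the blade; the rest of the stock is free on both sides.
- rest_seat (a point): The point of the rest where the outer heel corner (origin) of the seated square lies; 34 mm above the table.
- former: White plaster former of a mug, 96 mm across, 90 mm high, about 0.9 kg, standing on the base board. Origin under its middle. Not to be moved.
- woodbox: Bystander: round lidded wooden box, 86 mm across, 60 high. Origin under its middle.
- toolpot: Bystander: terracotta pot of wooden tools, 80 mm across, 100 high, tools to 200 mm. Origin under its middle.
- bow: Bystander: flat bow of bent bamboo, 115 x 64 x 8 mm.
- clamp: Bystander: black spring clamp lying flat, 105 x 75 x 24 mm.
- rib: Bystander: flat wooden rib, 92 x 65 x 7 mm.
- slipbowl: Bystander: white bowl, 104 mm across, 48 high.

How it is judged:
On the way, in this order (a step that is already met when the one before it is completed fails the run):
1. the loose angle is nested on the pile, legs aligned (x of angle in the frame of pile between -0.01 and 0.01 m and y of angle in the frame of pile between -0.005 and 0.005 m and z of angle in the frame of pile between 0.025 and 0.033 m and angle between the x axis of angle and the x axis of pile, either way round below 0.1 rad and contact force between angle and the fingers below 0.1 N), for 0.2 s.
2. the square stands with its stock flat on the base board and its blade pressed flush along the side, the side square to the board (value of joint side between -0.02 and 0.02 rad and x of square in the frame of frame between 0.096 and 0.104 m and z of square in the frame of frame between 0.015 and 0.0205 m and y of square in the frame of frame between -0.14 and 0.14 m and angle between the z axis of square and the z axis of frame, either way round below 0.025 rad and angle between the x axis of square and the x axis of frame, either way round below 0.07 rad and contact force between square and side above 1 N and contact force between square and the fingers above 1 N), for 0.4 s.
At the end, for the whole second after the job is handed in: Side within 0.02 rad of square to the board; loose angle nested on the pile (10 mm along the ridge, 5 mm across, 4 mm in height, 0.1 rad); square back in its rest, heel within 10 mm of the seat, leaning 40 degrees within 4.5, turned under 0.12 rad; both at rest (value of joint side between -0.02 and 0.02 rad and x of angle in the frame of pile between -0.01 and 0.01 m and y of angle in the frame of pile between -0.005 and 0.005 m and z of angle in the frame of pile between 0.025 and 0.033 m and angle between the x axis of angle and the x axis of pile, either way round below 0.1 rad and distance between square and rest_seat below 0.01 m and angle between square's own z axis and vertical between 0.62 and 0.78 rad and angle between the y axis of square and the y axis of rest, either way round below 0.12 rad and linear speed of each of square, angle below 0.01 m/s); the robot touches nothing.
It fails at once if the plaster former was shifted more than 12 mm (distance of former from where it was at the start of the episode above 0.012 m).
It fails at once if another thing on the table was shifted more than 30 mm (distance of any of woodbox, toolpot, bow, clamp, rib, slipbowl from where it was at the start of the episode above 0.03 m).
It also fails if it takes over 72 s, if anything falls off the work surface, if the arm or the gripper's body presses on something with over 40 N, if the wrist force passes 120 N, or if a joint passes its speed limit or range.

## Working session

There is one attempt and no reset: what is moved stays moved. The work goes in short steps, Python scripts to look and compute and a tool call to move; the robot and the scene stay as the last step left them, time stands still between calls to the robot, and variables do not carry over. Pictures are saved under pics/ and viewed, and the job is handed in when it is done.

Besides the shell and the picture viewer there is one more tool, called after "Emit:" as name(argument=value, ...) on one line, values as JSON. play_rows: Moves the arm, as the interface text tells. Its arguments: {"type":"object","properties":{"twist":{"type":"array"},"travel":{"type":"array"},"grip":{"type":"array"},"force":{"type":"number"}},"required":["twist","travel","grip"]}

```bash
ls -la; mkdir -p pics
python3 - <<'E'
from station import ctrl
import cv2,pickle
print(ctrl.get_obs())
for n in ("side","top"):
    c=ctrl.camera(n); print({k:v for k,v in c.items() if k!='img'})
    cv2.imwrite(f"pics/{n}0.png",c['img'][:,:,::-1])
    pickle.dump(c,open(f"{n}0.pkl","wb"))
E
```

```text
total 12
drwxr-xr-x  3 agent agent 4096 Dec  7 03:35 .
drwxr-xr-x 23 root  root  4096 Dec  7 03:35 ..
drwxr-xr-x  2 agent agent 4096 Dec  7 03:35 pics
{'time_s': 0.0, 'qpos': array([ 1.03940711e+00,  3.00498102e-01,  1.52156708e+00, -1.27901603e-05,
        1.32071120e+00, -6.65841452e-02]), 'joint_vel': array([ 1.29307012e-04, -4.22565047e-05,  1.98318566e-04,  1.09184903e-03,
        9.07357815e-04, -2.56634754e-03]), 'tau': array([ 5.34827086e-05, -5.31811917e+01, -3.52742350e+01,  7.08591426e-02,
        2.43961997e-02, -7.54084249e-05]), 'ee_pos': array([0.24640672, 0.49143374, 0.21287744]), 'eef_rot': array([-1.57197825e+00,  6.63981301e-05, -4.64801941e-01]), 'force': array([ 0.56458884,  0.26603857, -0.85120465]), 'moment': array([ 0.04658471, -0.00105564, -0.02570133]), 'grip_width': 0.09396563437952514}
{'vfov': 42.06093353912077, 'cx': 310.7322842222255, 'cy': 232.9532805957215, 'rvec': array([ 2.26768508, -0.94511673,  0.38255193]), 'tvec': array([-0.40430606,  0.35668116,  1.51805502]), 'shot': 1}
{'vfov': 50.708427761728366, 'cx': 325.20557790662286, 'cy': 240.5556079645351, 'rvec': array([ 2.16371064, -2.14545874,  0.16801893]), 'tvec': array([-0.00370152,  0.55457402,  1.14396069]), 'shot': 2}
```

View pics/side0.png

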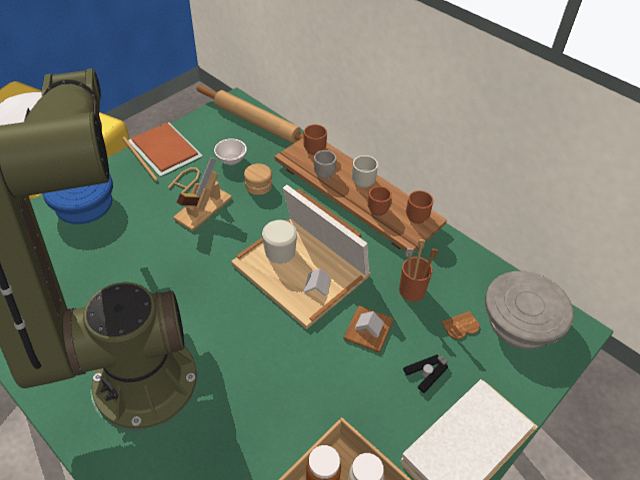

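View pics/top0.png

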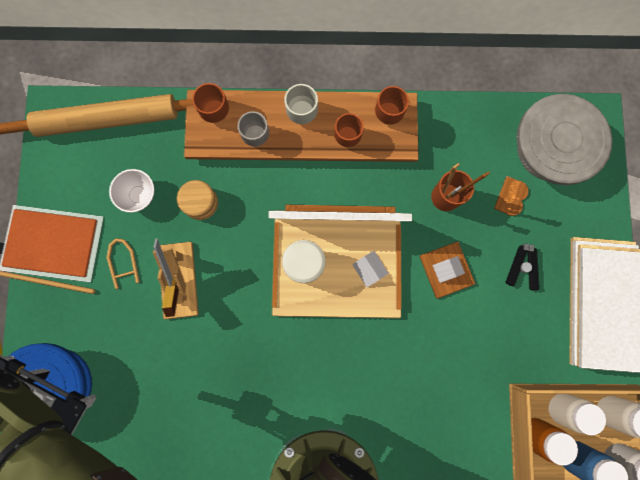

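```bash
cat > h.py <<'E'
import numpy as np,cv2,pickle
from scipy.spatial.transform import Rotation as R
def K(c):
    f=240/np.tan(np.radians(c['vfov']/2)); return np.array([[f,0,c['cx']],[0,f,c['cy']],[0,0,1.]])
def proj(c,P):
    return cv2.projectPoints(np.asarray(P,float).reshape(-1,3),c['rvec'],c['tvec'],K(c),None)[0].reshape(-1,2)
def plane(c,uv,z):
    Rm=cv2.Rodrigues(c['rvec'])[0]; o=-Rm.T@c['tvec']
    uv=np.asarray(uv,float).reshape(-1,2)
    d=(Rm.T@np.linalg.inv(K(c))@np.c_[uv,np.ones(len(uv))].T).T
    return o+d*((z-o[2])/d[:,2])[:,None]
def load(n): return pickle.load(open(n,'rb'))
def crop(c,x0,y0,x1,y1,s,name,pts=None):
    im=cv2.resize(np.ascontiguousarray(c['img'][y0:y1,x0:x1,::-1]),None,fx=s,fy=s,interpolation=cv2.INTER_CUBIC)
    for x in range((x0+9)//10*10,x1,10):
        cv2.line(im,(int((x-x0+.5)*s),0),(int((x-x0+.5)*s),6 if x%50 else 15),(0,0,255),1)
        if x%20==0: cv2.putText(im,str(x),(int((x-x0)*s)-10,25),0,.4,(0,0,255),1)
    for y in range((y0+9)//10*10,y1,10):
        cv2.line(im,(0,int((y-y0+.5)*s)),(6,int((y-y0+.5)*s)),(0,0,255),1)
        if y%20==0: cv2.putText(im,str(y),(8,int((y-y0+.5)*s)+4),0,.4,(0,0,255),1)
    if pts is not None:
        for seg in pts:
            q=((np.asarray(seg)-[x0,y0]+.5)*s*8).astype(np.int32)
            cv2.polylines(im,[q.reshape(-1,1,2)],False,(0,255,0),1,cv2.LINE_AA,3)
    cv2.imwrite('pics/'+name,im)
E
python3 - <<'E'
from h import *
s=load('side0.pkl');t=load('top0.pkl')
crop(t,255,195,495,335,3.3,'a.png'); crop(s,225,175,405,355,3.3,'b.png')
crop(t,140,220,220,330,5,'c.png'); crop(s,160,140,250,240,6,'d.png')
for n in ('woodbox','toolpot','bow','clamp','rib','slipbowl','former','angle','pile'):
    from station import ctrl
E
```

```text
(no output)
```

View pics/a.png

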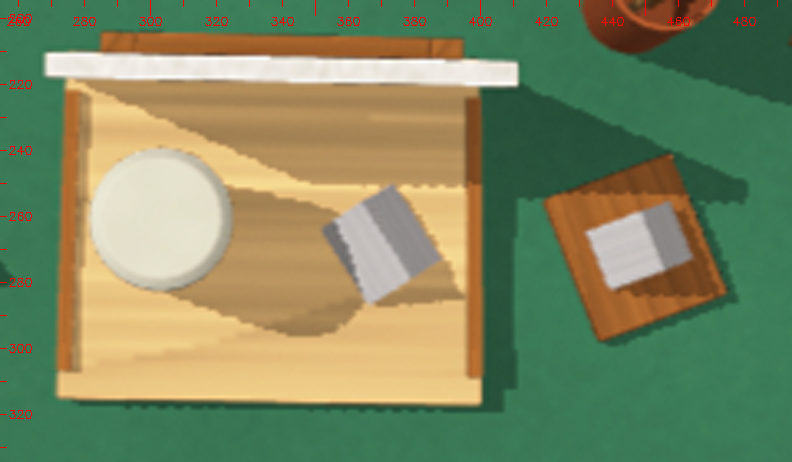

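View pics/b.png

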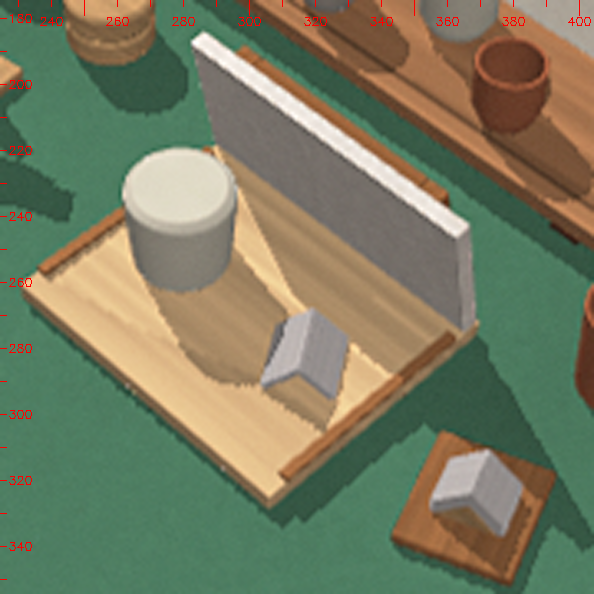

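View pics/c.png

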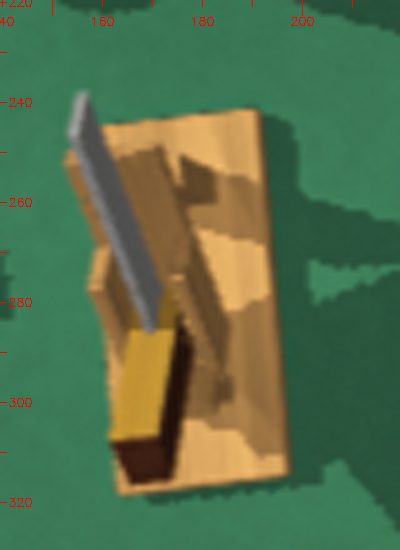

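View pics/d.png

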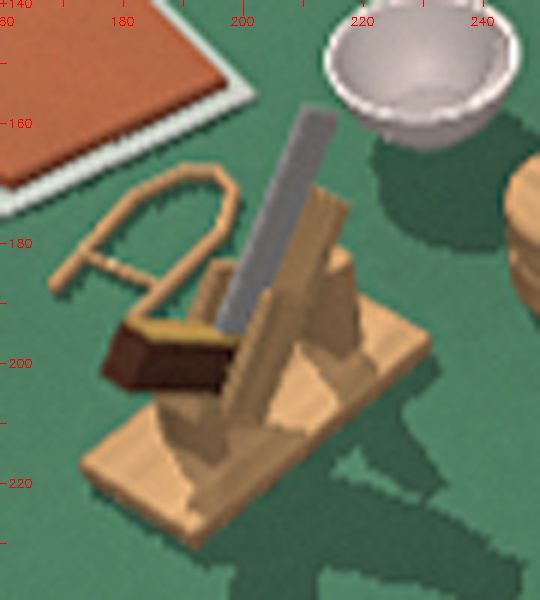

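Run:
```python
from h import *
s=load('side0.pkl');t=load('top0.pkl')
crop(t,345,240,405,295,12,'a1.png'); crop(s,295,255,340,310,11,'a2.png')
crop(t,415,235,480,305,8.5,'p1.png'); crop(s,335,300,400,360,10,'p2.png')
```

```text
(no output)
```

View pics/a1.png

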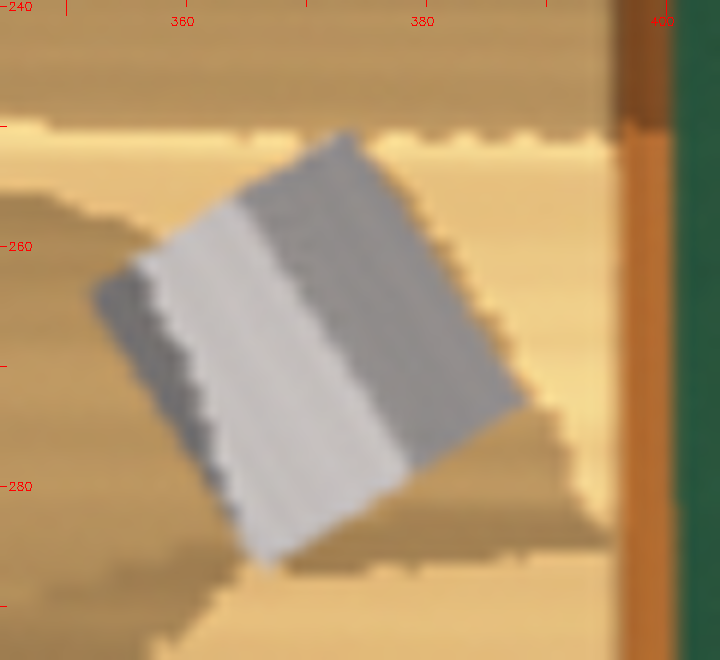

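View pics/a2.png

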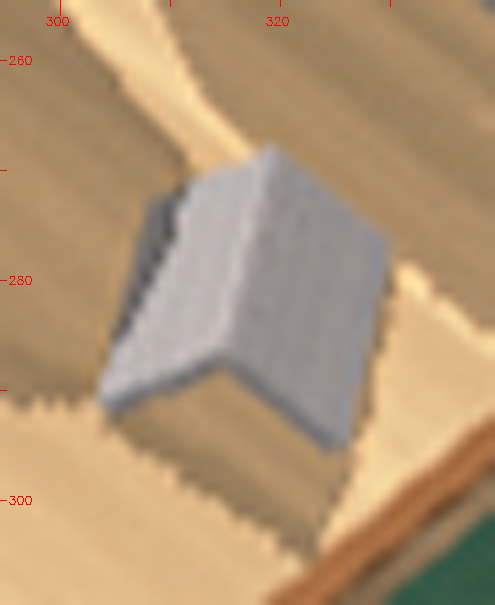

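View pics/p1.png

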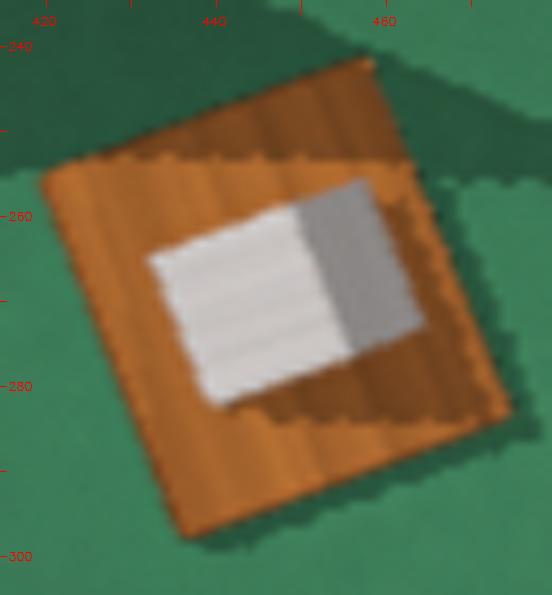

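View pics/p2.png

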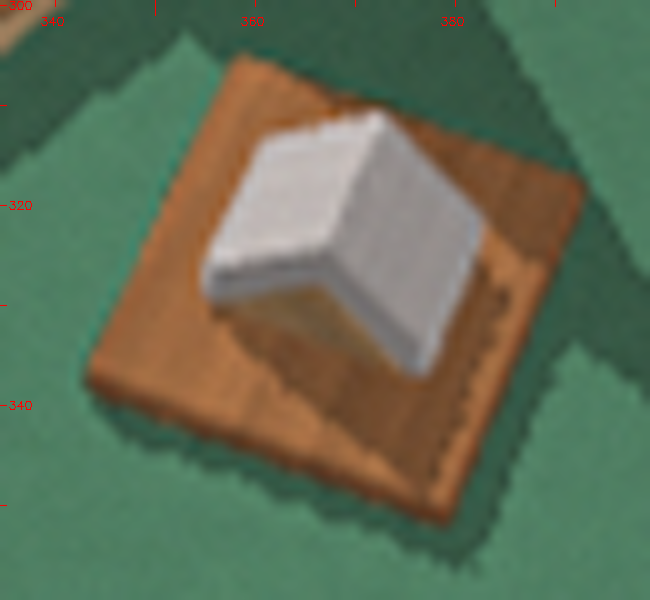

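```bash
cat > fit0.py <<'E'
from h import *
from scipy.optimize import least_squares
s=load('side0.pkl');t=load('top0.pkl')
def T(x,y,yaw,P,z=0):
    c,n=np.cos(yaw),np.sin(yaw); P=np.asarray(P,float)/1000
    return np.c_[x+c*P[:,0]-n*P[:,1],y+n*P[:,0]+c*P[:,1],P[:,2]+z]
def fit(name,model,corr,x0):
    # corr: list (cam,key,uv)
    def f(p):
        r=[]
        for cam,M,uv in corr: r.append(proj(cam,model(p,[M]))[0]-uv)
        return np.array(r).ravel()
    S=least_squares(f,x0,loss='soft_l1',f_scale=1)
    print(name,np.round(S.x,4)); print(np.round(S.fun.reshape(-1,2),1).tolist() if 0 else np.round(f(S.x).reshape(-1,2),1).tolist())
    return S.x
def frame_model(p,P):
    P=np.array(P,float); o=[]
    for q in P:
        if len(q)==4 and q[3]==1: # on side: q= (thickness offset, y, height)
            th=p[3]; o.append([100+q[0]*np.cos(th)-q[2]*np.sin(th),q[1],18+q[2]*np.cos(th)+q[0]*np.sin(th)])
        else: o.append(q[:3])
    return T(p[0],p[1],p[2],o)
B=lambda x,y,z:(x,y,z,0)
W=lambda a,y,h:(a,y,h,1)
if __name__=='__main__':
    fr=fit('frame',frame_model,[(t,B(-130,150,18),(271.8,315.1)),(t,B(-130,-150,18),(400.3,316.9)),
     (s,B(-130,150,18),(231.2,263)),(s,B(-130,-150,18),(305.7,326)),(s,B(120,-150,18),(369.3,272.4)),
     (t,W(0,150,150),(268.4,217.5)),(t,W(0,-150,150),(411.2,220.6)),(t,W(16,150,150),(268.1,210.3)),(t,W(16,-150,150),(410.9,213)),
     (s,W(0,150,150),(282.7,187.2)),(s,W(0,-150,150),(363.3,246.6)),(s,W(16,150,150),(286,184.5)),(s,W(16,-150,150),(366.6,243.6))],[.4,0,0,.1])
    am=lambda p,P:T(p[0],p[1],p[2],P,.018)
    an=fit('angle',am,[(t,(32,0,35.4),(364.1,255.5)),(t,(-32,0,35.4),(378.7,278.7)),(t,(32,31.1,4.2),(352.2,263.8)),(t,(-32,31.1,4.2),(366.3,286.6)),
     (t,(32,-31.1,4.2),(373.5,250.6)),(t,(-32,-31.1,4.2),(388.4,273)),(s,(-32,0,35.4),(315,286.5)),(s,(32,0,35.4),(319.2,268)),(s,(-32,31.1,4.2),(303.8,290.7)),
     (s,(-32,-31.1,4.2),(325.9,295.1)),(s,(32,-31.1,4.2),(329.8,276.3))],[.4,-.1,.5])
    pm=lambda p,P:T(p[0],p[1],p[2],P)
    pl=fit('pile',pm,[(t,(55,50,12),(419.2,255.4)),(t,(55,-50,12),(458.4,241.8)),(t,(-55,-50,12),(474.9,282.7)),(t,(-55,50,12),(436.5,297.7)),
     (t,(22,0,55.8),(449.2,258.6)),(t,(-22,0,55.8),(455.9,276.3)),(t,(22,31.1,24.7),(431.9,265.1)),(t,(-22,31.1,24.7),(439.8,282.4)),(t,(22,-31.1,24.7),(457.4,255.4)),(t,(-22,-31.1,24.7),(464.5,272.5)),
     (s,(-22,0,55.8),(367,324.3)),(s,(22,0,55.8),(372.5,310.7)),(s,(-22,31.1,24.7),(355,327)),(s,(22,31.1,24.7),(360.7,313.5)),(s,(22,-31.1,24.7),(382.8,321.5)),
     (s,(55,50,12),(358.3,305.5)),(s,(55,-50,12),(393.2,317.5)),(s,(-55,50,12),(343.5,336.7))],[.4,-.3,.3])
    Q=R.from_euler('y',40,degrees=True)
    sm=lambda p,P:T(p[0],p[1],p[2],Q.apply(np.array(P,float)),.034)
    C=[(t,(-90,10,30),(161.5,306.9)),(t,(-90,10,0),(165.5,316.1)),(t,(-90,-10,0),(173.9,315.1)),(t,(0,0,150),(155.9,237.5)),(t,(-28,0,30),(169.5,286.1)),
     (s,(-28,0,150),(210.3,157)),(s,(0,0,150),(215.8,158.3)),(s,(-90,10,30),(180.3,192.8)),(s,(-90,-10,30),(182.5,195.7)),(s,(-90,10,0),(176.5,200.3)),(s,(-90,-10,0),(181.2,204.2)),(s,(-28,0,30),(195.3,194.5))]
    sq=fit('square',sm,C,[.4,.35,0])
    def sm2(p,P): return T(p[0],p[1],p[2],R.from_euler('y',p[4]).apply(np.array(P,float)),p[3])
    fit('square5',sm2,C,[.4,.35,0,.034,.7])
    rest=fit('restfoot (z free)',lambda p,P:T(p[0],p[1],p[2],P,p[3]),[(t,(87.5,-40,0),(191.1,241.1)),(t,(-87.5,-40,0),(197.5,314.5)),(t,(-87.5,40,0),(163.5,318.1)),(s,(87.5,-40,0),(231.5,196.2)),(s,(-87.5,-40,0),(192,228.2)),(s,(-87.5,40,0),(172.8,217))],[.4,.35,0,.012])
    E=lambda pts:np.array(pts)
    ol=lambda c:[proj(c,frame_model(fr,[W(0,150,150),W(0,-150,150),W(0,-150,0),W(0,150,0),W(0,150,150),W(16,150,150),W(16,-150,150),W(0,-150,150)])),
      proj(c,frame_model(fr,[B(-130,150,18),B(-130,-150,18),B(120,-150,18),B(120,150,18),B(-130,150,18)])),
      proj(c,am(an,[(32,0,35.4),(-32,0,35.4),(-32,31.1,4.2),(32,31.1,4.2),(32,0,35.4),(32,-31.1,4.2),(-32,-31.1,4.2),(-32,0,35.4)])),
      proj(c,pm(pl,[(22,0,55.8),(-22,0,55.8),(-22,31.1,24.7),(22,31.1,24.7),(22,0,55.8),(22,-31.1,24.7),(-22,-31.1,24.7),(-22,0,55.8)])),
      proj(c,pm(pl,[(55,50,12),(55,-50,12),(-55,-50,12),(-55,50,12),(55,50,12)])),
      proj(c,sm(sq,[(-90,-10,0),(-90,10,0),(-90,10,30),(-90,-10,30),(-90,-10,0)])),proj(c,sm(sq,[(-90,10,30),(-28,10,30)])),proj(c,sm(sq,[(-90,-10,30),(-28,-10,30)])),
      proj(c,sm(sq,[(-28,-2,30),(-28,-2,150),(0,-2,150),(0,2,150),(-28,2,150),(-28,2,30)]))]
    crop(t,255,195,495,335,3.3,'o1.png',ol(t));crop(s,225,175,405,355,3.3,'o2.png',ol(s));crop(t,140,220,220,330,5,'o3.png',ol(t)); crop(s,160,140,250,240,6,'o4.png',ol(s))
E
python3 fit0.py
```

```text
frame [ 0.51   -0.0276 -0.0085  0.184 ]
[[0.1, 0.0], [0.2, 0.3], [-1.3, -2.3], [-0.1, -0.2], [0.3, -0.3], [0.1, 0.2], [0.2, -0.3], [0.5, -0.2], [0.7, -0.3], [-0.9, 0.4], [-0.7, 0.3], [-0.1, -0.4], [0.2, -0.7]]
angle [ 0.4925 -0.1055  0.5731]
[[-0.2, -0.3], [0.5, -0.0], [-0.5, -0.1], [0.2, 0.1], [0.2, -0.9], [0.2, -0.5], [-0.5, -0.0], [-0.1, -0.2], [-1.0, 0.7], [-0.3, 0.3], [0.1, 0.5]]
pile [ 0.4931 -0.2909  0.3637]
[[0.2, -0.8], [-0.4, -1.6], [0.8, 0.6], [0.3, 0.4], [-0.5, -0.3], [0.1, -0.0], [1.2, -0.8], [0.4, -0.6], [0.0, -0.2], [0.1, 0.1], [-0.4, 0.1], [0.0, 0.4], [-0.8, -0.2], [-0.5, 0.3], [-0.0, 0.5], [-0.8, -0.9], [-0.0, 0.0], [-1.2, 0.3]]
square [0.4476 0.3471 0.1258]
[[-0.1, 0.1], [-0.2, -0.1], [0.6, -0.2], [0.2, -0.6], [0.3, -0.8], [-0.3, 0.1], [-0.1, -0.4], [-1.1, -0.5], [1.7, -0.3], [-1.0, 1.4], [-0.7, 0.6], [-0.2, -0.1]]
square5 [0.4465 0.347  0.1324 0.034  0.7135]
[[-0.1, 0.1], [-0.2, 0.0], [0.7, -0.1], [0.1, -0.7], [0.3, -0.6], [-0.2, 0.2], [-0.1, -0.3], [-1.1, -0.7], [1.8, -0.5], [-1.1, 1.3], [-0.7, 0.5], [-0.4, 0.0]]
restfoot (z free) [0.464  0.3479 0.1287 0.011 ]
[[0.3, -0.7], [0.3, -0.5], [-0.1, 0.1], [-0.1, -0.4], [-0.6, 1.0], [-0.8, -0.1]]
```

Run:
```python
from h import *
t=load('top0.pkl');s=load('side0.pkl')
print('former top',plane(t,[(303.5,260.5)],.108))
print('toolpot rim',plane(t,[(453.5,190),(433,190),(452,209)],.1),'tools',plane(t,[(457,165),(488,174)],.19))
print('side tool tips',plane(s,[(435,235),(420,240),(409,250)],.19))
print(plane(t,[(512,196)],.007),plane(t,[(523,268)],.02))
```

```text
former top [[0.50031801 0.04905576 0.108     ]]
toolpot rim [[ 0.66388281 -0.28673328  0.1       ]
 [ 0.6633697  -0.2403381   0.1       ]
 [ 0.62015358 -0.28211395  0.1       ]] tools [[ 0.69509291 -0.27096882  0.19      ]
 [ 0.67649053 -0.33528526  0.19      ]]
side tool tips [[ 0.72592395 -0.29450782  0.19      ]
 [ 0.68513334 -0.27782773  0.19      ]
 [ 0.63922405 -0.27873134  0.19      ]]
[[ 0.6735611  -0.45532506  0.007     ]] [[ 0.49609841 -0.46861487  0.02      ]]
```

View pics/o1.png

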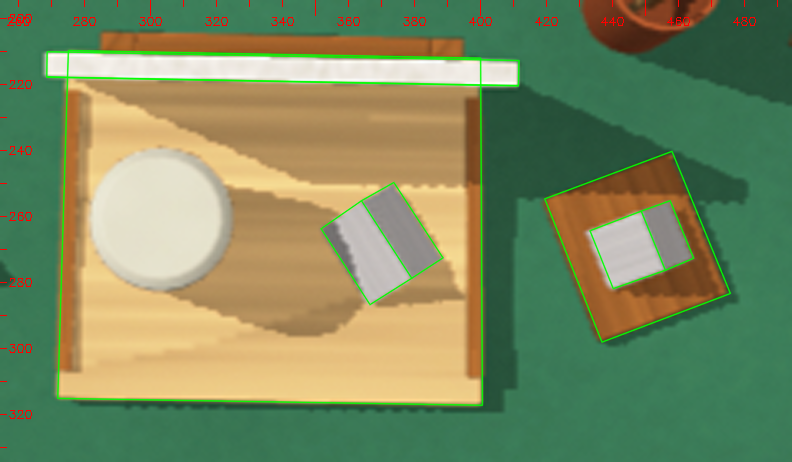

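View pics/o4.png

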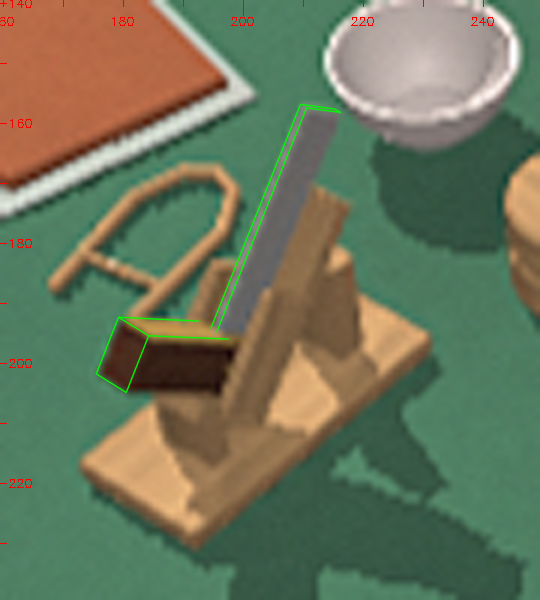

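```bash
cat >> h.py <<'E'
def rot(zdir,u):
    z=np.array(zdir,float);z/=np.linalg.norm(z);u=np.array(u,float);u-=z*(u@z);u/=np.linalg.norm(u)
    y=-u;x=np.cross(y,z);return np.c_[x,y,z]
def delta(o,P,Rt):
    Rc=R.from_euler('xyz',o['eef_rot']).as_matrix()
    rv=R.from_matrix(Rt@Rc.T).as_rotvec(); d=np.array(P)-o['ee_pos']
    n=max(np.abs(d).max()/.05,np.linalg.norm(rv)/np.radians(8.5))
    print('d mm',np.round(d*1000,1),'rv',np.round(rv,4),'min rows',round(n,2))
    for k in {int(np.ceil(n)),int(np.ceil(n*1.3)),12} if n>0 else []:
        if k: print(k,'rows: travel',np.round(d/.05/k,3).tolist(),'twist',np.round(rv/(np.pi/2)/k,4).tolist())
E
cat > g.py <<'E'
from h import *
ang=(.4925,-.1055,.5731); pil=(.4931,-.2909,.3637)
def pickpose(tilt=10,h=.024):
    a=ang[2]; p=np.array([-np.sin(a),np.cos(a),0]); u=np.sin(np.radians(tilt))*p+np.array([0,0,np.cos(np.radians(tilt))])
    g=np.array([ang[0],ang[1],.018+h]); return g-.011*u, rot([np.cos(a),np.sin(a),0],u)
E
python3 - <<'E'
from g import *
from station import ctrl
o=ctrl.get_obs(); P,Rt=pickpose(); P=P+[0,0,.12]; print(P); delta(o,P,Rt)
E
```

```text
[ 0.49353575 -0.10710494  0.15116711]
d mm [ 247.1 -598.6  -61.8] rv [-0.1172 -0.1322 -0.5314] min rows 11.97
16 rows: travel [0.309, -0.748, -0.077] twist [-0.0047, -0.0053, -0.0211]
12 rows: travel [0.412, -0.998, -0.103] twist [-0.0062, -0.007, -0.0282]
```

Emit:
play_rows(twist=[[-0.0047, -0.0053, -0.0211], [-0.0047, -0.0053, -0.0211], [-0.0047, -0.0053, -0.0211], [-0.0047, -0.0053, -0.0211], [-0.0047, -0.0053, -0.0211], [-0.0047, -0.0053, -0.0211], [-0.0047, -0.0053, -0.0211], [-0.0047, -0.0053, -0.0211], [-0.0047, -0.0053, -0.0211], [-0.0047, -0.0053, -0.0211], [-0.0047, -0.0053, -0.0211], [-0.0047, -0.0053, -0.0211]], travel=[[0.309, -0.748, -0.077], [0.309, -0.748, -0.077], [0.309, -0.748, -0.077], [0.309, -0.748, -0.077], [0.309, -0.748, -0.077], [0.309, -0.748, -0.077], [0.309, -0.748, -0.077], [0.309, -0.748, -0.077], [0.309, -0.748, -0.077], [0.309, -0.748, -0.077], [0.309, -0.748, -0.077], [0.309, -0.748, -0.077]], grip=[-1, -1, -1, -1, -1, -1, -1, -1, -1, -1, -1, -1], force=25)

```text
time_s: 1.3
ee_pos: [0.4322, 0.0412, 0.1671]
eef_rot: [-1.579, -0.133, -0.864]
force: [1.1, 1.2, -0.2]
grip_width: 0.0939
```

Run:
```python
from g import *
from station import ctrl
o=ctrl.get_obs(); P,Rt=pickpose(); P=P+[0,0,.12]; print(o['time_s'],o['ee_pos'],o['joint_vel'],o['qpos']); delta(o,P,Rt)
```

```text
1.3 [0.43218937 0.04119863 0.16707772] [-0.87871206  0.21184996 -0.11439116 -0.06942942 -0.22661287 -0.49596848] [ 0.07845429  0.05217347  1.93254566 -0.12669991  1.08844283 -0.5728592 ]
d mm [  61.3 -148.3  -15.9] rv [-0.0286 -0.0314 -0.1325] min rows 2.97
3 rows: travel [0.409, -0.989, -0.106] twist [-0.0061, -0.0067, -0.0281]
4 rows: travel [0.307, -0.742, -0.08] twist [-0.0046, -0.005, -0.0211]
12 rows: travel [0.102, -0.247, -0.027] twist [-0.0015, -0.0017, -0.007]
```

Emit:
play_rows(twist=[[-0.0046, -0.005, -0.0211], [-0.0046, -0.005, -0.0211], [-0.0046, -0.005, -0.0211], [-0.0046, -0.005, -0.0211], [0, 0, 0]], travel=[[0.309, -0.748, -0.077], [0.309, -0.748, -0.077], [0.309, -0.748, -0.077], [0.309, -0.748, -0.077], [0, 0, 0]], grip=[-1, -1, -1, -1, -1])

```text
time_s: 1.8
ee_pos: [0.4942, -0.1099, 0.151]
eef_rot: [-1.572, -0.174, -1.001]
force: [0.0, -0.6, 0.2]
grip_width: 0.0942
```

Run:
```python
from g import *
from station import ctrl
o=ctrl.get_obs(); P,Rt=pickpose();  print(o['time_s'],o['ee_pos']); delta(o,P,Rt)
for n in ('side','top'):
    c=ctrl.camera(n); pickle.dump(c,open(n+'1.pkl','wb'))
t=load('top1.pkl');s=load('side1.pkl')
crop(t,300,180,480,320,4,'e1.png'); crop(s,260,150,440,330,3.3,'e2.png')
```

```text
1.8 [ 0.49418756 -0.10994115  0.15096785]
d mm [  -0.7    2.8 -119.8] rv [ 0.0003 -0.0012  0.0031] min rows 2.4
3 rows: travel [-0.004, 0.019, -0.799] twist [0.0001, -0.0002, 0.0007]
4 rows: travel [-0.003, 0.014, -0.599] twist [0.0001, -0.0002, 0.0005]
12 rows: travel [-0.001, 0.005, -0.2] twist [0.0, -0.0001, 0.0002]
```

View pics/e2.png

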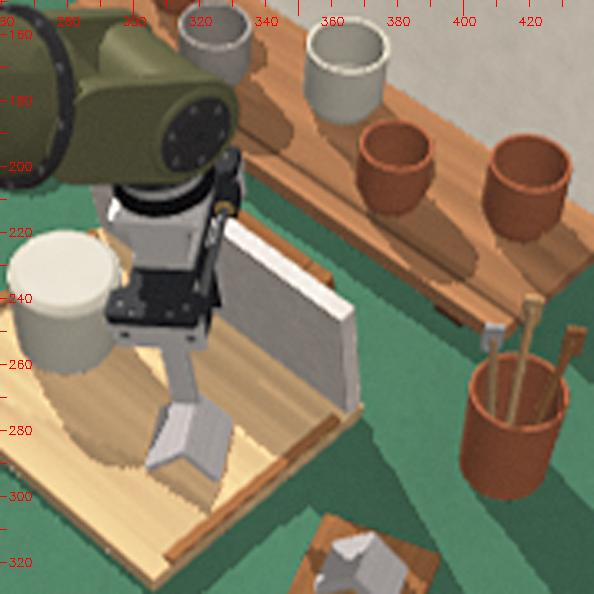

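View pics/e1.png

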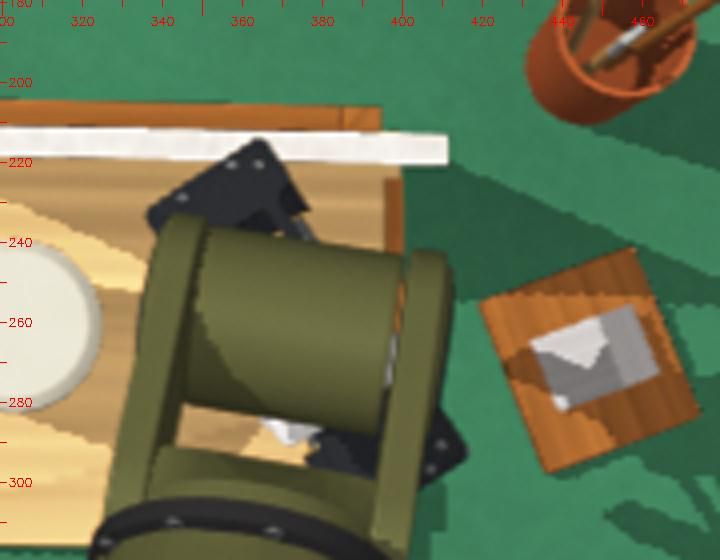

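Emit:
play_rows(twist=[[0, 0, 0.001], [0, 0, 0.001], [0, 0, 0], [0, 0, 0], [0, 0, 0], [0, 0, 0], [0, 0, 0], [0, 0, 0], [0, 0, 0], [0, 0, 0]], travel=[[-0.014, 0.056, -0.4], [0, 0, -0.6], [0, 0, -0.6], [0, 0, -0.5], [0, 0, -0.296], [0, 0, 0], [0, 0, 0], [0, 0, 0], [0, 0, 0], [0, 0, 0]], grip=[-1, -1, -1, -1, -1, -1, 1, 1, 1, 1], force=25)

```text
time_s: 2.9
ee_pos: [0.4933, -0.104, 0.0327]
eef_rot: [-1.57, -0.175, -0.993]
force: [-0.9, -0.5, 0.3]
grip_width: 0.0655
```

Emit:
play_rows(twist=[[0, 0, 0], [0, 0, 0], [0, 0, 0]], travel=[[0, 0, 0], [0, 0, 0], [0, 0, 0.1]], grip=[1, 1, 1])

```text
time_s: 3.2
ee_pos: [0.4927, -0.1039, 0.0368]
eef_rot: [-1.572, -0.174, -0.993]
force: [0.5, -0.0, -1.2]
grip_width: 0.0636
```

Run:
```python
from g import *
from station import ctrl
o=ctrl.get_obs(); P,Rt=pickpose();  print(o['time_s'],o['ee_pos'],o['grip_width'],o['force']); delta(o,P,Rt)
for i in range(3): print(ctrl.get_obs()['ee_pos'])
for n in ('side','top'):
    c=ctrl.camera(n); pickle.dump(c,open(n+'1.pkl','wb'))
t=load('top1.pkl');s=load('side1.pkl')
crop(t,300,180,480,320,4,'e1.png'); crop(s,260,180,380,330,4,'e2.png')
```

```text
3.2 [ 0.49266387 -0.10390884  0.03677283] 0.0635715162317579 [ 0.45846877 -0.01292767 -1.23748745]
d mm [ 0.9 -3.2 -5.6] rv [-0.0003 -0.0014 -0.0044] min rows 0.11
1 rows: travel [0.017, -0.064, -0.112] twist [-0.0002, -0.0009, -0.0028]
12 rows: travel [0.001, -0.005, -0.009] twist [-0.0, -0.0001, -0.0002]
[ 0.49266387 -0.10390884  0.03677283]
[ 0.49266387 -0.10390884  0.03677283]
[ 0.49266387 -0.10390884  0.03677283]
```

View pics/e2.png

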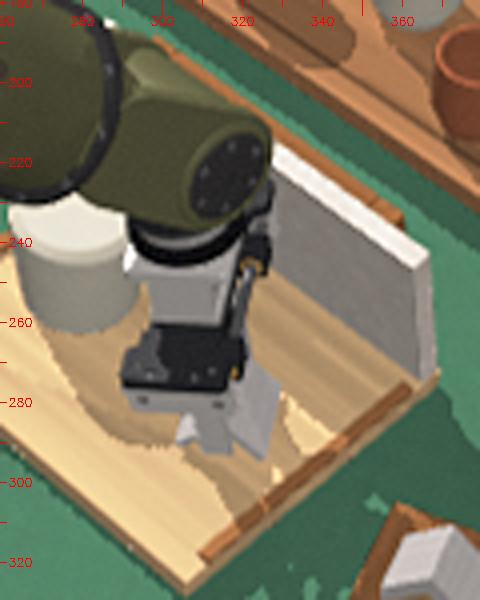

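```bash
cat >> g.py <<'E'
# angle in TCP frame, from grasp
_o=dict(p=np.array([.4930,-.1040,.0320]),r=R.from_euler('xyz',[-1.572,-.1745,-.993]))
def relangle():
    Ra=R.from_euler('z',ang[2]); 
    rel=_o['r'].inv()*Ra; d=_o['r'].inv().apply(np.array([ang[0],ang[1],.018])-_o['p'])
    d[2]=0 # centred along jaw
    return d,rel
def placepose(z=.029):
    d,rel=relangle(); Rw=R.from_euler('z',pil[2])*rel.inv()
    return np.array([pil[0],pil[1],z])-Rw.apply(d), Rw.as_matrix()
E
python3 - <<'E'
from g import *
from station import ctrl
o=ctrl.get_obs(); print(relangle()[0], relangle()[1].as_euler('xyz'))
P,Rt=placepose();print(P,R.from_matrix(Rt).as_euler('xyz')); delta(o,P+[0,0,.08],Rt)
E
```

```text
[-0.00146214  0.0139596   0.        ] [ 1.82906112 -1.56615505 -0.08376201]
[ 0.49276144 -0.28997628  0.04300145] [-1.572  -0.1745 -1.2024]
d mm [  -0.4 -186.    85.5] rv [-0.0005  0.0012 -0.2092] min rows 3.72
12 rows: travel [-0.001, -0.31, 0.142] twist [-0.0, 0.0001, -0.0111]
4 rows: travel [-0.002, -0.93, 0.427] twist [-0.0001, 0.0002, -0.0333]
5 rows: travel [-0.002, -0.744, 0.342] twist [-0.0001, 0.0001, -0.0266]
```

Emit:
play_rows(twist=[[0, 0, 0], [0, 0, 0], [0, 0, -0.02], [0, 0, -0.025], [0, 0, -0.025], [0, 0, -0.025], [0, 0, -0.025], [0, 0, -0.0133], [0, 0, 0], [0, 0, 0], [0, 0, 0]], travel=[[0, 0, 0.5], [0, 0, 0.7], [0, -0.4, 0.51], [-0.002, -0.7, 0], [-0.002, -0.8, 0], [-0.002, -0.8, 0], [-0.002, -0.7, 0], [0, -0.32, 0], [0, 0, 0], [0, 0, 0], [0, 0, 0]], grip=[1, 1, 1, 1, 1, 1, 1, 1, 1, 1, 1])

```text
time_s: 4.4
ee_pos: [0.4928, -0.2886, 0.1225]
eef_rot: [-1.571, -0.174, -1.201]
force: [-0.4, 0.2, -2.1]
grip_width: 0.0635
```

Run:
```python
from g import *
from station import ctrl
o=ctrl.get_obs(); P,Rt=placepose();  print(o['time_s'],o['ee_pos'],o['grip_width'],o['force']); delta(o,P,Rt)
for n in ('side','top'):
    c=ctrl.camera(n); pickle.dump(c,open(n+'2.pkl','wb'))
t=load('top2.pkl');s=load('side2.pkl')
d,rel=relangle(); Rc=R.from_euler('xyz',o['eef_rot']); A=[(32,0,35.4),(-32,0,35.4),(-32,31.1,4.2),(32,31.1,4.2),(32,0,35.4),(32,-31.1,4.2),(-32,-31.1,4.2),(-32,0,35.4)]
W=o['ee_pos']+Rc.apply(d+rel.apply(np.array(A)/1000)); print(o['ee_pos']+Rc.apply(d),(Rc*rel).as_euler('xyz'))
crop(t,400,190,520,320,5,'e1.png',[proj(t,W)]); crop(s,320,240,420,360,6,'e2.png',[proj(s,W)])
```

```text
4.4 [ 0.49277268 -0.28864576  0.12248232] 0.0635023267213448 [-0.40265655  0.21476293 -2.12783852]
d mm [ -0.   -1.3 -79.5] rv [-0.0008  0.0006 -0.0017] min rows 1.59
2 rows: travel [-0.0, -0.013, -0.795] twist [-0.0003, 0.0002, -0.0005]
3 rows: travel [-0.0, -0.009, -0.53] twist [-0.0002, 0.0001, -0.0004]
12 rows: travel [-0.0, -0.002, -0.132] twist [-0.0, 0.0, -0.0001]
[ 0.49312054 -0.28955714  0.1084803 ] [ 0.00058803 -0.00081881  0.36535537]
```

View pics/e1.png

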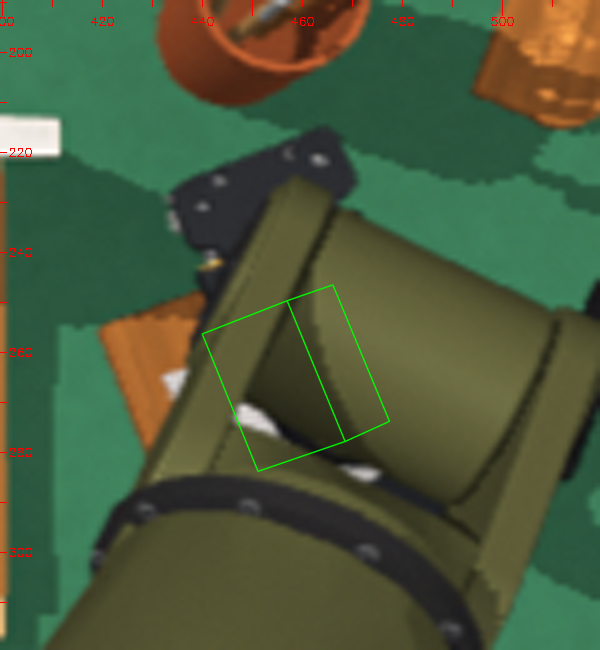

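View pics/e2.png

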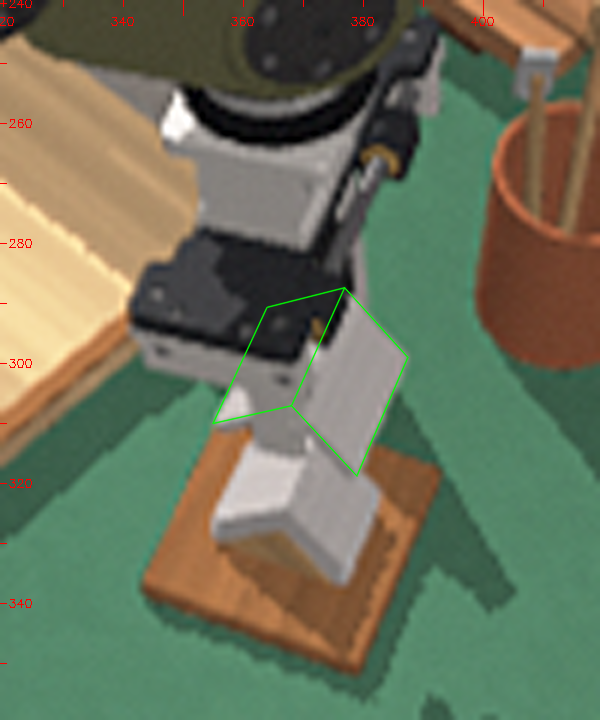

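Emit:
play_rows(twist=[[0, 0, 0], [0, 0, 0], [0, 0, 0], [0, 0, 0], [0, 0, 0], [0, 0, 0], [0, 0, 0], [0, 0, 0], [0, 0, 0], [0, 0, 0]], travel=[[0, -0.02, -0.3], [0, 0, -0.4], [0, 0, -0.35], [0, 0, -0.2], [0, 0, -0.1], [0, 0, -0.08], [0, 0, -0.06], [0, 0, -0.06], [0, 0, -0.03], [0, 0, 0]], grip=[1, 1, 1, 1, 1, 1, 1, 1, 1, 1])

```text
time_s: 5.5
ee_pos: [0.4928, -0.291, 0.0445]
eef_rot: [-1.571, -0.175, -1.203]
force: [-4.1, 4.8, 8.3]
grip_width: 0.0635
```

Run:
```python
from g import *
from station import ctrl
o=ctrl.get_obs(); P,Rt=placepose();  print(o['time_s'],o['ee_pos'],o['grip_width'],o['force'],o['moment']); delta(o,P,Rt)
```

```text
5.5 [ 0.49278782 -0.29098459  0.04448399] 0.06350656630716456 [-4.09730312  4.79581294  8.27622801] [ 0.42230321  0.82036716 -0.12732344]
d mm [-0.   1.  -1.5] rv [-0.0002  0.0013  0.0002] min rows 0.03
1 rows: travel [-0.001, 0.02, -0.03] twist [-0.0001, 0.0008, 0.0001]
12 rows: travel [-0.0, 0.002, -0.002] twist [-0.0, 0.0001, 0.0]
```

Emit:
play_rows(twist=[[0, 0, 0], [0, 0, 0], [0, 0, 0]], travel=[[-0.008, 0.02, 0], [0, 0, -0.015], [0, 0, 0]], grip=[1, 1, 1])

```text
time_s: 5.8
ee_pos: [0.4925, -0.2902, 0.0437]
eef_rot: [-1.57, -0.175, -1.203]
force: [-3.7, 2.2, 9.8]
grip_width: 0.0636
```

Run:
```python
from g import *
from station import ctrl
o=ctrl.get_obs(); P,Rt=placepose();  print(o['time_s'],o['ee_pos'],o['grip_width'],o['force'],o['moment']); delta(o,P,Rt)
s=ctrl.camera('side'); crop(s,320,240,420,360,6,'e3.png')
```

```text
5.8 [ 0.49254639 -0.29018344  0.04370518] 0.06360110038530291 [-3.7323131   2.23193634  9.78080923] [ 0.240409    0.57953918 -0.24555774]
d mm [ 0.2  0.2 -0.7] rv [0.0002 0.0019 0.0004] min rows 0.01
1 rows: travel [0.004, 0.004, -0.014] twist [0.0001, 0.0012, 0.0002]
12 rows: travel [0.0, 0.0, -0.001] twist [0.0, 0.0001, 0.0]
```

View pics/e3.png

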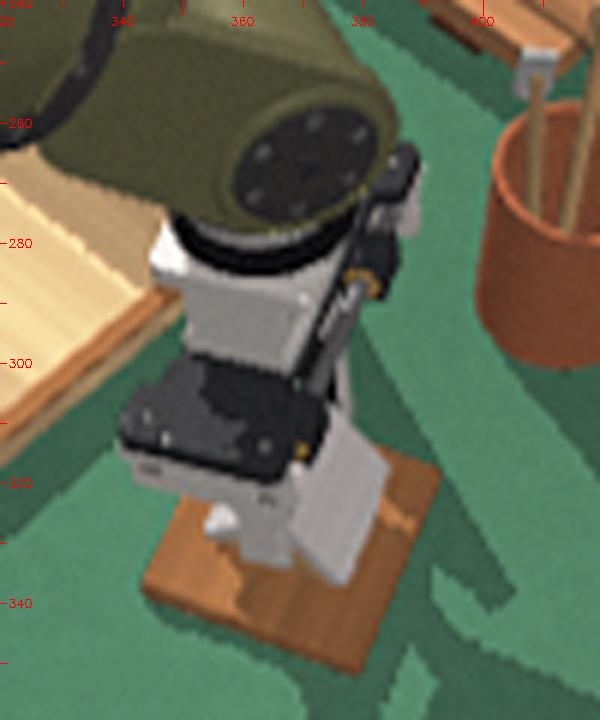

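Emit:
play_rows(twist=[[0, 0, 0], [0, 0, 0], [0, 0, 0], [0, 0, 0], [0, 0, 0], [0, 0, 0], [0, 0, 0], [0, 0, 0], [0, 0, 0]], travel=[[0, 0, 0], [0, 0, 0], [0, 0, 0], [0, 0, 0], [-0.025, 0.065, 0.4], [-0.04, 0.1, 0.6], [-0.06, 0.15, 0.9], [-0.06, 0.16, 1.0], [-0.2, 0.3, 0.2]], grip=[-1, -1, -1, -1, -1, -1, -1, -1, -1])

```text
time_s: 6.75
ee_pos: [0.4746, -0.2521, 0.2025]
eef_rot: [-1.566, -0.18, -1.204]
force: [-0.8, 1.0, -1.4]
grip_width: 0.0937
```

Run:
```python
from g import *
from station import ctrl
o=ctrl.get_obs(); print(o['time_s'],o['ee_pos'],o['grip_width'],o['force'])
s=ctrl.camera('side');t=ctrl.camera('top')
pickle.dump(s,open('side3.pkl','wb'));pickle.dump(t,open('top3.pkl','wb'))
A=np.array([(32,0,35.4),(-32,0,35.4),(-32,31.1,4.2),(32,31.1,4.2),(32,0,35.4),(32,-31.1,4.2),(-32,-31.1,4.2),(-32,0,35.4)])/1000
W=R.from_euler('z',pil[2]).apply(A)+[pil[0],pil[1],.029]
crop(s,320,260,420,360,6,'e3.png',[proj(s,W)]);crop(t,400,220,500,320,6,'e4.png',[proj(t,W)])
```

```text
6.75 [ 0.4745785  -0.25211992  0.20251985] 0.09371718544133682 [-0.7702428   1.01482194 -1.39294205]
```

View pics/e3.png

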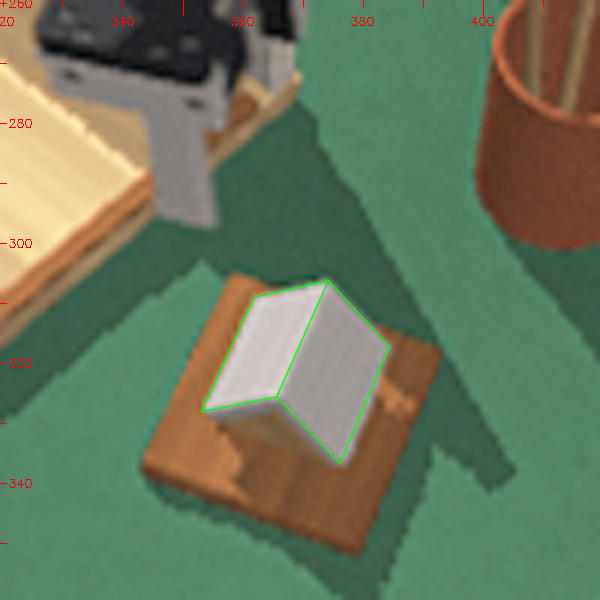

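View pics/e4.png

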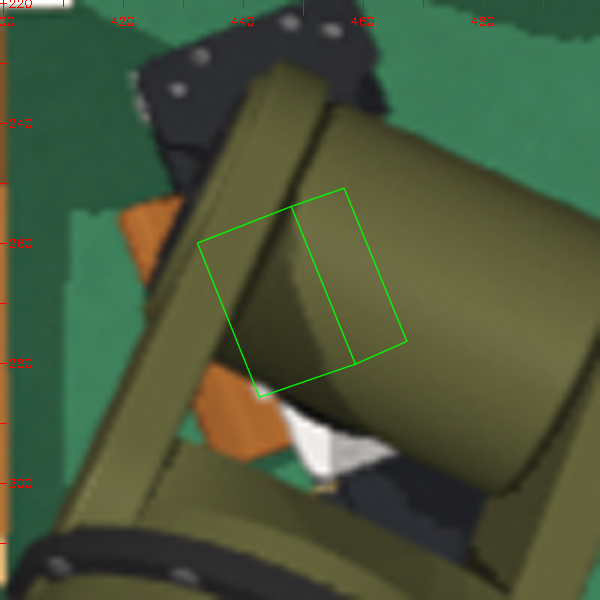

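```bash
cat >> g.py <<'E'
SEAT=np.array([.4473,.3471,.034]); SY=.128; PHI=np.radians(30); G=np.array([-.065,0,.023])
fr=(.51,-.0276,-.0085)
relR=rot([0,1,0],[-np.sin(PHI),0,np.cos(PHI)])     # tool axes in square frame
def sq2tcp(S,Rs):
    u=np.array([-np.sin(PHI),0,np.cos(PHI)])
    return S+Rs.apply(G-.011*u), Rs.as_matrix()@relR
RSEAT=R.from_euler('z',SY)*R.from_euler('y',40,degrees=True)
def upr(x,y,z): # square upright on board, frame coords (m)
    Rf=R.from_euler('z',fr[2]); return sq2tcp(np.array([fr[0],fr[1],0])+Rf.apply([x,y,z]),Rf)
E
python3 - <<'E'
from g import *
from station import ctrl
o=ctrl.get_obs()
P,Rt=sq2tcp(SEAT,RSEAT); u=-Rt[:,1]; print(P,u,R.from_matrix(Rt).as_euler('xyz'))
delta(o,P+.1*u,Rt)
E
```

```text
[0.41068312 0.34238727 0.08256733] [0.17222759 0.02216632 0.98480775] [-1.57079633  0.17453293  0.128     ]
d mm [-45.3 595.3 -18.2] rv [0.1917 0.3265 1.3157] min rows 11.91
16 rows: travel [-0.057, 0.744, -0.023] twist [0.0076, 0.013, 0.0523]
12 rows: travel [-0.075, 0.992, -0.03] twist [0.0102, 0.0173, 0.0698]
```

Emit:
play_rows(twist=[[0.0076, 0.013, 0.0523], [0.0076, 0.013, 0.0523], [0.0076, 0.013, 0.0523], [0.0076, 0.013, 0.0523], [0.0076, 0.013, 0.0523], [0.0076, 0.013, 0.0523], [0.0076, 0.013, 0.0523], [0.0076, 0.013, 0.0523], [0.0076, 0.013, 0.0523], [0.0076, 0.013, 0.0523], [0.0076, 0.013, 0.0523], [0.0076, 0.013, 0.0523]], travel=[[-0.057, 0.744, 0], [-0.057, 0.744, 0], [-0.057, 0.744, 0], [-0.057, 0.744, 0], [-0.057, 0.744, 0], [-0.057, 0.744, 0], [-0.057, 0.744, 0], [-0.057, 0.744, 0], [-0.057, 0.744, 0], [-0.057, 0.744, 0], [-0.057, 0.744, 0], [-0.057, 0.744, 0]], grip=[0, 0, 0, 0, 0, 0, 0, 0, 0, 0, 0, 0])

```text
time_s: 8.05
ee_pos: [0.4386, 0.1963, 0.1957]
eef_rot: [-1.62, 0.096, -0.205]
force: [-0.4, -0.1, 0.5]
grip_width: 0.0472
```

Emit:
play_rows(twist=[[0.0076, 0.013, 0.0523], [0.0076, 0.013, 0.0523], [0.0076, 0.013, 0.0523], [0.0076, 0.013, 0.0523], [0, 0, 0], [0, 0, 0]], travel=[[-0.057, 0.744, 0], [-0.057, 0.744, 0], [-0.057, 0.744, 0], [-0.057, 0.744, 0], [0, 0, 0], [0, 0, 0]], grip=[0, 0, 0, 0, 0, 0])

```text
time_s: 8.65
ee_pos: [0.4274, 0.3438, 0.1953]
eef_rot: [-1.576, 0.179, 0.126]
force: [-0.4, -0.2, 1.4]
grip_width: 0.047
```

Run:
```python
from g import *
from station import ctrl
o=ctrl.get_obs(); print(o['time_s'],o['grip_width'],o['force'],o['qpos'])
P,Rt=sq2tcp(SEAT,RSEAT); u=-Rt[:,1]
delta(o,P+.1*u,Rt); delta(o,P,Rt)
```

```text
8.65 0.04696567126204111 [-0.37412836 -0.19733891  1.43513348] [ 0.57562303  0.40574021  1.43141959  0.07348853  1.46853076 -1.1354212 ]
d mm [  0.5   0.8 -14.2] rv [ 0.0053 -0.004   0.0009] min rows 0.28
1 rows: travel [0.011, 0.015, -0.285] twist [0.0034, -0.0026, 0.0005]
12 rows: travel [0.001, 0.001, -0.024] twist [0.0003, -0.0002, 0.0]
d mm [ -16.7   -1.4 -112.7] rv [ 0.0053 -0.004   0.0009] min rows 2.25
3 rows: travel [-0.111, -0.01, -0.751] twist [0.0011, -0.0009, 0.0002]
12 rows: travel [-0.028, -0.002, -0.188] twist [0.0003, -0.0002, 0.0]
```

Emit:
play_rows(twist=[[0.003, -0.002, 0], [0, 0, 0], [0, 0, 0], [0, 0, 0], [0, 0, 0], [0, 0, 0], [0, 0, 0]], travel=[[-0.06, -0.008, -0.4], [-0.08, -0.01, -0.55], [-0.08, -0.01, -0.55], [-0.074, 0, -0.5], [-0.04, 0, -0.254], [0, 0, 0], [0, 0, 0]], grip=[0, 0, 0, 0, 0, 0, 0])

```text
time_s: 9.35
ee_pos: [0.4114, 0.3423, 0.0852]
eef_rot: [-1.57, 0.172, 0.126]
force: [0.7, -0.0, 0.7]
grip_width: 0.0472
```

Run:
```python
from g import *
from station import ctrl
o=ctrl.get_obs(); print(o['time_s'],o['grip_width'],o['force'],o['qpos'])
P,Rt=sq2tcp(SEAT,RSEAT); delta(o,P,Rt)
s=ctrl.camera('side');t=ctrl.camera('top')
crop(s,140,120,250,240,5,'e5.png');crop(t,120,220,240,340,5,'e6.png')
```

```text
9.35 0.04717080720964595 [ 0.69336292 -0.02370238  0.66582302] [ 0.58741814  0.49068568  1.58270997  0.0825284   1.2235118  -1.14380079]
d mm [-0.7  0.1 -2.6] rv [-0.0015  0.0019  0.0018] min rows 0.05
1 rows: travel [-0.014, 0.001, -0.053] twist [-0.001, 0.0012, 0.0012]
12 rows: travel [-0.001, 0.0, -0.004] twist [-0.0001, 0.0001, 0.0001]
```

View pics/e5.png

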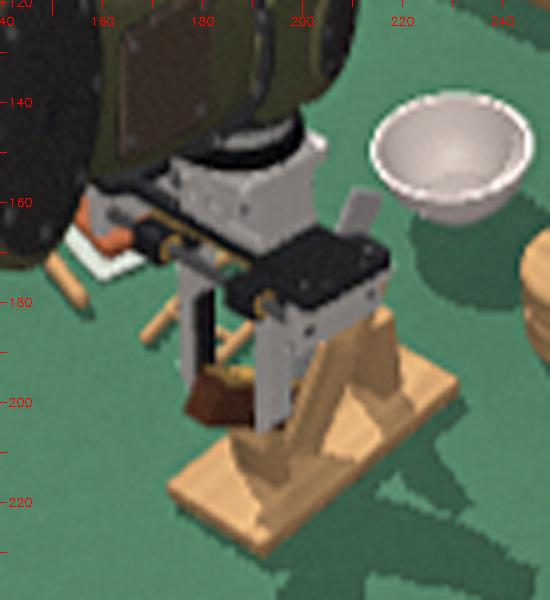

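View pics/e6.png

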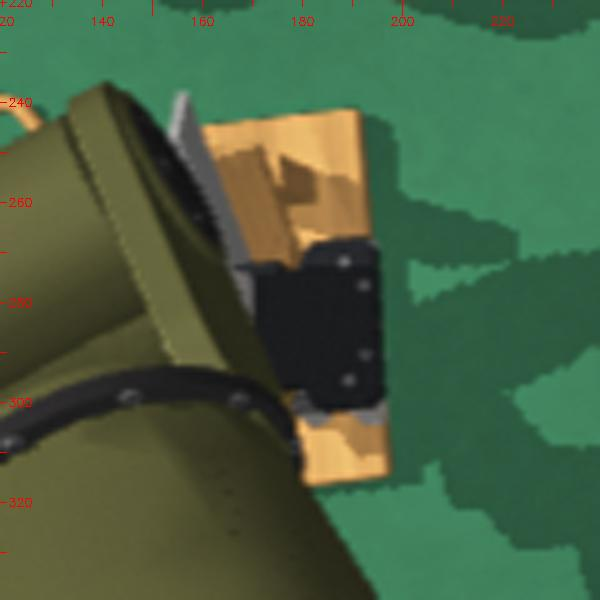

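Emit:
play_rows(twist=[[0, 0, 0], [0, 0, 0], [0, 0, 0], [0, 0, 0], [0, 0, 0], [0, 0, 0]], travel=[[-0.014, 0, -0.04], [0, 0, 0], [0, 0, 0], [0, 0, 0], [0, 0, 0], [0, 0, 0]], grip=[1, 1, 1, 1, 1, 1], force=50)

```text
time_s: 10.05
ee_pos: [0.4101, 0.3425, 0.0825]
eef_rot: [-1.57, 0.173, 0.127]
force: [-0.2, -0.6, 2.4]
grip_width: 0.0197
```

Run:
```python
from g import *
from station import ctrl
o=ctrl.get_obs(); print(o['time_s'],o['ee_pos'],o['eef_rot'],o['grip_width'],o['force'],o['moment'])
pickle.dump(o,open('grasp_sq.pkl','wb'))
P,Rt=sq2tcp(SEAT,RSEAT); delta(o,P,Rt)
P,Rt=upr(.03,-.085,.1); print('above board',P); delta(o,P,Rt)
```

```text
10.05 [0.41006283 0.34252332 0.08252676] [-1.569784    0.17323239  0.12716465] 0.019676509709371084 [-0.20534895 -0.64518751  2.368     ] [-0.04250468  0.06504322  0.03667136]
d mm [ 0.6 -0.1  0. ] rv [-0.0012  0.0012  0.001 ] min rows 0.01
1 rows: travel [0.012, -0.003, 0.001] twist [-0.0007, 0.0007, 0.0006]
12 rows: travel [0.001, -0.0, 0.0] twist [-0.0001, 0.0001, 0.0001]
above board [ 0.47977857 -0.11234618  0.11347372]
d mm [  69.7 -454.9   30.9] rv [ 0.0403 -0.6962 -0.1303] min rows 9.1
10 rows: travel [0.139, -0.91, 0.062] twist [0.0026, -0.0443, -0.0083]
12 rows: travel [0.116, -0.758, 0.052] twist [0.0021, -0.0369, -0.0069]
```

Emit:
play_rows(twist=[[0, 0, 0], [0, 0, 0], [0, 0, 0], [0, 0, 0], [0, 0, 0]], travel=[[0, 0, 0.3], [0, 0, 0.6], [0, 0, 0.8], [0, 0, 0.7], [0, 0, 0.3]], grip=[1, 1, 1, 1, 1])

```text
time_s: 10.55
ee_pos: [0.4105, 0.3429, 0.2217]
eef_rot: [-1.568, 0.169, 0.128]
force: [-0.1, 0.9, -2.9]
grip_width: 0.0194
```

Emit:
play_rows(twist=[[0.002, -0.0369, -0.0069], [0.002, -0.0369, -0.0069], [0.002, -0.0369, -0.0069], [0.002, -0.0369, -0.0069], [0.002, -0.0369, -0.0069], [0.002, -0.0369, -0.0069], [0.002, -0.0369, -0.0069], [0.002, -0.0369, -0.0069], [0.002, -0.0369, -0.0069], [0.002, -0.0369, -0.0069], [0.002, -0.0369, -0.0069], [0.002, -0.0369, -0.0069]], travel=[[0.116, -0.758, 0], [0.116, -0.758, 0], [0.116, -0.758, 0], [0.116, -0.758, 0], [0.116, -0.758, 0], [0.116, -0.758, 0], [0.116, -0.758, 0], [0.116, -0.758, 0], [0.116, -0.758, 0], [0.116, -0.758, 0], [0.116, -0.758, 0], [0.116, -0.758, 0]], grip=[1, 1, 1, 1, 1, 1, 1, 1, 1, 1, 1, 1])

```text
time_s: 11.75
ee_pos: [0.4794, -0.1138, 0.2184]
eef_rot: [-1.575, -0.526, -0.008]
force: [0.4, 0.9, -3.1]
grip_width: 0.0195
```

Emit:
play_rows(twist=[[0, 0, 0], [0, 0, 0]], travel=[[0, 0, 0], [0, 0, 0]], grip=[1, 1])

```text
time_s: 11.95
ee_pos: [0.4791, -0.1128, 0.2177]
eef_rot: [-1.573, -0.522, -0.01]
force: [-0.0, 0.4, -3.1]
grip_width: 0.0196
```

```bash
cat >> g.py <<'E'
relS=None
def sqpose(o):
    g=load('grasp_sq.pkl'); Rg=R.from_euler('xyz',g['eef_rot']); rel=Rg.inv()*RSEAT; d=Rg.inv().apply(SEAT-g['ee_pos'])
    d[2]=0
    Rc=R.from_euler('xyz',o['eef_rot']); return o['ee_pos']+Rc.apply(d),Rc*rel
def inframe(S,Rs):
    Rf=R.from_euler('z',fr[2]).inv(); return Rf.apply(S-[fr[0],fr[1],0]),(Rf*Rs).as_euler('xyz')
SQL=[[(-90,-10,0),(-90,10,0),(-90,10,30),(-90,-10,30),(-90,-10,0),(0,-10,0),(0,-10,30),(-90,-10,30)],[(-28,-2,30),(-28,-2,150),(0,-2,150),(0,2,150),(-28,2,150),(-28,2,30)],[(0,-2,30),(0,-2,150)]]
E
python3 - <<'E'
from g import *
from station import ctrl
o=ctrl.get_obs(); print(o['time_s'],o['ee_pos'],o['eef_rot'],o['grip_width'],o['force'],o['moment'])
S,Rs=sqpose(o); print(inframe(S,Rs))
P,Rt=upr(.03,-.085,.03);delta(o,P,Rt)
s=ctrl.camera('side');t=ctrl.camera('top');pickle.dump((o,s,t),open('hov.pkl','wb'))
L=lambda c:[proj(c,S+Rs.apply(np.array(l)/1000)) for l in SQL]
crop(s,230,100,400,290,3.5,'e5.png',L(s));crop(t,300,180,440,320,5,'e6.png',L(t))
E
```

```text
11.95 [ 0.4791454  -0.11278123  0.21768974] [-1.57323149 -0.52177792 -0.00968262] 0.019563987780264573 [-2.54786736e-03  3.67978563e-01 -3.06300506e+00] [0.04051471 0.58461935 0.05315949]
(array([ 0.0297612 , -0.0856119 ,  0.20444478]), array([-0.00352371,  0.00312089, -0.00227034]))
d mm [   0.6    0.4 -174.2] rv [ 0.0021 -0.0018  0.0024] min rows 3.48
12 rows: travel [0.001, 0.001, -0.29] twist [0.0001, -0.0001, 0.0001]
4 rows: travel [0.003, 0.002, -0.871] twist [0.0003, -0.0003, 0.0004]
5 rows: travel [0.003, 0.002, -0.697] twist [0.0003, -0.0002, 0.0003]
```

View pics/e5.png

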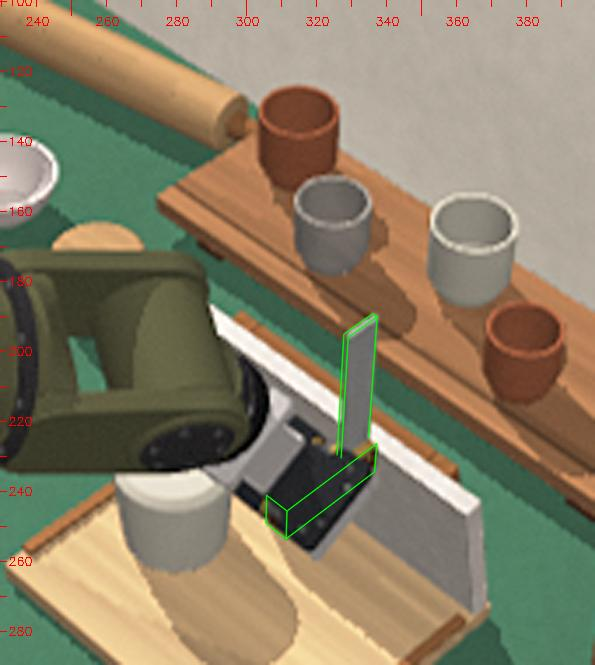

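View pics/e6.png

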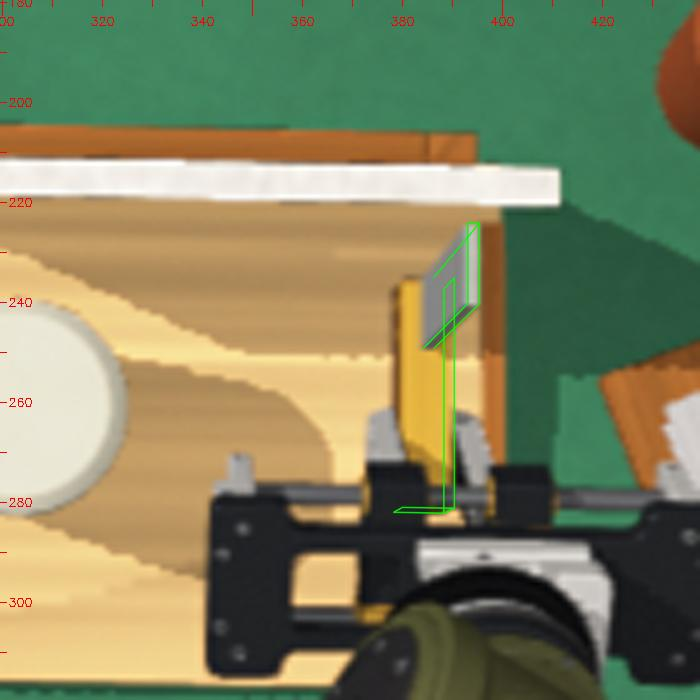

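Emit:
play_rows(twist=[[0, 0, 0], [0, 0, 0], [0.001, -0.001, 0.0015], [0, 0, 0], [0, 0, 0], [0, 0, 0], [0, 0, 0], [0, 0, 0]], travel=[[0, -0.05, -0.3], [0, -0.05, -0.6], [0, -0.05, -0.7], [0, -0.05, -0.7], [0, 0, -0.6], [0, 0, -0.4], [0, 0, -0.18], [0, 0, 0]], grip=[1, 1, 1, 1, 1, 1, 1, 1])

```text
time_s: 12.85
ee_pos: [0.4824, -0.118, 0.0476]
eef_rot: [-1.577, -0.515, -0.005]
force: [-0.4, -0.2, -2.7]
grip_width: 0.0196
```

```bash
cat > st.py <<'E'
from g import *
from station import ctrl
import sys
o=ctrl.get_obs(); print(o['time_s'],o['ee_pos'],o['grip_width'],'F',np.round(o['force'],1),'M',np.round(o['moment'],2))
S,Rs=sqpose(o); print(*inframe(S,Rs))
if len(sys.argv)>1:
    s=ctrl.camera('side');t=ctrl.camera('top');pickle.dump((o,s,t),open(sys.argv[1]+'.pkl','wb'))
    L=lambda c:[proj(c,S+Rs.apply(np.array(l)/1000)) for l in SQL]
    crop(s,270,140,390,290,4,sys.argv[1]+'s.png',L(s));crop(t,330,180,430,300,5,sys.argv[1]+'t.png',L(t))
E
python3 st.py q1
```

```text
12.85 [ 0.48241963 -0.11800146  0.04757536] 0.01960921229000144 F [-0.4 -0.2 -2.7] M [-0.    0.57  0.04]
[ 0.03298396 -0.09068887  0.03390379] [-0.00661878  0.01025245  0.00032913]
```

View pics/q1s.png

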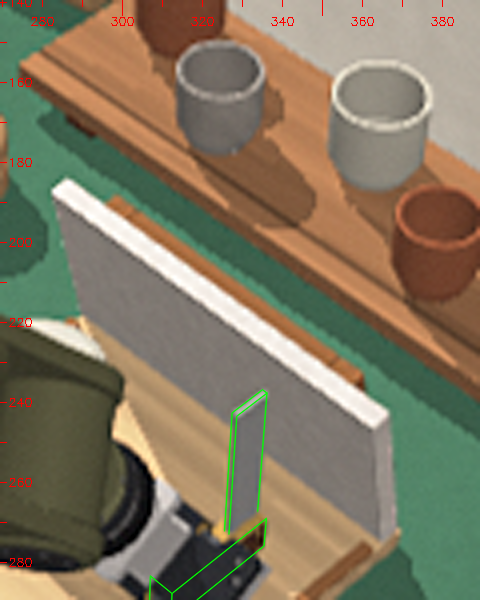

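View pics/q1t.png

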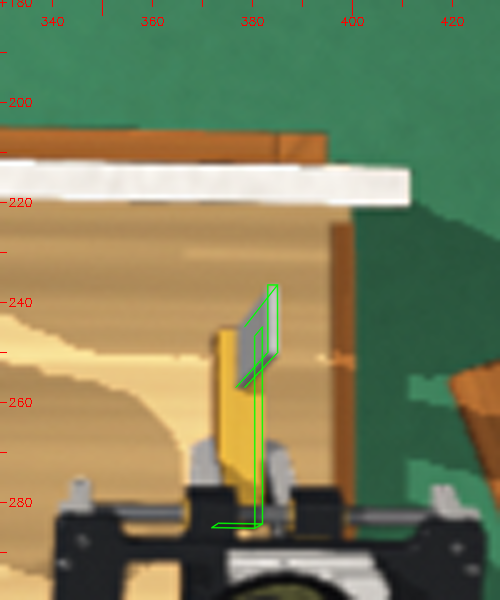

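Emit:
play_rows(twist=[[0.004, -0.0065, 0], [0, 0, 0], [0, 0, 0], [0, 0, 0], [0, 0, 0], [0, 0, 0], [0, 0, 0]], travel=[[0, 0, 0], [0, 0, -0.1], [0, 0, -0.08], [0, 0, -0.04], [0, 0, -0.04], [0, 0, 0], [0, 0, 0]], grip=[1, 1, 1, 1, 1, 1, 1])

```text
time_s: 13.65
ee_pos: [0.4852, -0.1154, 0.0403]
eef_rot: [-1.575, -0.514, -0.016]
force: [0.4, 0.7, -2.7]
grip_width: 0.0199
```

```bash
python3 st.py
```

```text
13.65 [ 0.48517415 -0.11535114  0.04032246] 0.0199181671547176 F [ 0.4  0.7 -2.7] M [ 0.09  0.55 -0.02]
[ 0.03570844 -0.08858834  0.02663286] [-0.00521352  0.01055263 -0.00956319]
```

Emit:
play_rows(twist=[[0, 0, 0]], travel=[[0, 0, 0]], grip=[1])

```text
time_s: 13.75
ee_pos: [0.4852, -0.1154, 0.0404]
eef_rot: [-1.575, -0.515, -0.016]
force: [-0.3, -0.0, -3.1]
grip_width: 0.0198
```

```bash
python3 st.py q2; python3 -c "
from station import ctrl
print(ctrl.get_obs()['joint_vel'],ctrl.get_obs()['qpos'],ctrl.get_obs()['tau'])"
```

```text
13.75 [ 0.4851981  -0.11539051  0.04040868] 0.019787911973921463 F [-0.3 -0.  -3.1] M [0.04 0.53 0.03]
[ 0.03573495 -0.08863149  0.02672901] [-0.00526959  0.01038653 -0.00961705]
[-3.26706356e-04 -3.34209497e-05 -7.03152926e-04  6.88072792e-04
  5.22647267e-04  3.53865853e-04] [-0.40346495  0.25326748  2.16609002  0.66402944  0.2994835  -2.55389597] [ 3.80908779e-03 -3.98510313e+01 -2.44251305e+01  4.05131355e-01
 -9.64836404e-01 -7.58858747e-03]
```

View pics/q2t.png

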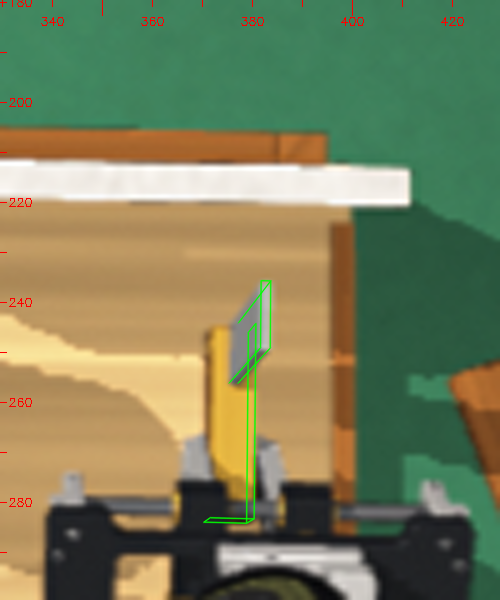

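```bash
cat > arm.py <<'E'
from h import *
from scipy.optimize import least_squares
def fk(q,p):
    r0,h,a,b,e,c=p
    Ry=lambda t:R.from_euler('y',t); Rz=lambda t:R.from_euler('z',t)
    R1=Rz(q[0]); R2=R1*Ry(q[1]); R3=R2*Ry(q[2]); 
    P=R1.apply([r0,0,h])+R2.apply([0,0,a])+R3.apply([e,0,b])
    R4=R3*Rz(q[3]); R5=R4*Ry(q[4]); R6=R5*Rz(q[5])
    P=P+R5.apply([0,0,c]); return P,R6
if __name__=='__main__':
    D=[]
    D.append((np.array([1.03940711,.300498102,1.52156708,-1.279e-5,1.3207112,-.0665841452]),[.24640672,.49143374,.21287744],[-1.57197825,6.6e-5,-.464801941]))
    for f in ('hov.pkl','q1.pkl','q2.pkl'):
        o=load(f)[0]; D.append((o['qpos'],o['ee_pos'],o['eef_rot']))
    o=load('grasp_sq.pkl');D.append((o['qpos'],o['ee_pos'],o['eef_rot']))
    def f(p): return np.concatenate([fk(q,p)[0]-P for q,P,_ in D])
    S=least_squares(f,[0,.3,.4,.4,0,.2]); print(S.x,np.round(S.fun*1000,1))
    for q,P,E in D:
        M=fk(q,S.x)[1].inv()*R.from_euler('xyz',E); print(np.round(M.as_rotvec(),3))
E
python3 arm.py
```

```text
[-0.09831716  0.30185363  0.58217444  0.52600818  0.11360444  0.4053852 ] [ 34.7 -13.2  -1.1  -3.7  -8.5  18.2  -1.7  -9.5   3.1  -0.6 -11.3   2.3
   3.9 -28.1 -22.5]
[ 1.209 -1.209 -1.209]
[ 1.209 -1.209 -1.209]
[ 1.209 -1.209 -1.209]
[ 1.209 -1.209 -1.209]
[ 1.209 -1.209 -1.209]
```

```bash
cat > arm2.py <<'E'
from h import *
from scipy.optimize import least_squares
from arm import fk as _
def rots(q):
    Ry=lambda t:R.from_euler('y',t); Rz=lambda t:R.from_euler('z',t)
    R1=Rz(q[0]); R2=R1*Ry(q[1]); R3=R2*Ry(q[2]);R4=R3*Rz(q[3]); R5=R4*Ry(q[4]); R6=R5*Rz(q[5]); return R1,R2,R3,R4,R5,R6
# linear in offsets
def cols(q):
    R1,R2,R3,R4,R5,R6=[r.as_matrix() for r in rots(q)]
    return np.c_[R1[:,0],[0,0,1],R2[:,2],R3[:,2],R3[:,0],R5[:,2],R5[:,0],R4[:,1]]
D=[]
D.append((np.array([1.03940711,.300498102,1.52156708,-1.279e-5,1.3207112,-.0665841452]),[.24640672,.49143374,.21287744]))
for f in ('hov.pkl','q1.pkl','q2.pkl'):
    o=load(f)[0]; D.append((o['qpos'],o['ee_pos']))
o=load('grasp_sq.pkl');D.append((o['qpos'],o['ee_pos']))
D.append((np.array([ 0.57562303,0.40574021,1.43141959,0.07348853,1.46853076,-1.1354212 ]),[.4274,.3438,.1953]))
D.append((np.array([ 0.07845429,0.05217347,1.93254566,-0.12669991,1.08844283,-0.5728592 ]),[0.43218937,0.04119863,0.16707772]))
A=np.vstack([cols(q) for q,_ in D]);b=np.concatenate([p for _,p in D])
x,res,rk,sv=np.linalg.lstsq(A,b,rcond=None)
X0=x; MT=R.from_rotvec([1.2092,-1.2092,-1.2092])
def fk(q): return cols(q)@X0, rots(q)[5]*MT
def ik(P,Rt,q0):
    def f(q):
        p,r=fk(q); return np.concatenate([(p-P)*10,(r.inv()*R.from_matrix(Rt)).as_rotvec()])
    lo=[-3.03,-.79,.23,-1.04,0,-2.55];hi=[3.03,2.21,2.52,4.18,3.07,2.55]
    S=least_squares(f,np.clip(q0,np.array(lo)+.01,np.array(hi)-.01),bounds=(lo,hi)); return S.x,np.abs(S.fun).max()
if __name__=='__main__':
    print(np.round(x,4),sv.round(3)); print(np.round((A@x-b)*1000,1).reshape(-1,3))
E
python3 arm2.py
```

```text
[-0.0041  0.2325  0.417   0.4729  0.0529  0.2484  0.0148  0.0369] [5.197 4.487 2.649 0.98  0.781 0.379 0.307 0.2  ]
[[ 0.   0.7  0.7]
 [-0.2 -0.8 -0.3]
 [ 0.4 -1.7  0.7]
 [ 0.5 -1.8  0.7]
 [-1.5 -1.6  1.1]
 [ 2.7  1.   5.4]
 [-3.7  0.5 -8.3]]
```

```bash
cat > ev.py <<'E'
import g
from g import *
from arm2 import ik
o=load('q2.pkl')[0]
for phi in (40,30,20,10,0):
    for gx in (-.065,-.078):
        g.PHI=np.radians(phi); g.G=np.array([gx,0,.023]); g.relR=rot([0,1,0],[-np.sin(g.PHI),0,np.cos(g.PHI)])
        for x,y,z in ((.035,-.09,.2),(.035,-.09,.03),(.035,-.09,.018),(.1,-.09,.018)):
            P,Rt=g.upr(x,y,z); best=min((ik(P,Rt,q0) for q0 in (o['qpos'],[-.3,.4,1.8,0.1,.7,-1.8],[-.3,.4,1.8,.1,.7,1.3],[-.3,.4,1.8,3,.7,1.3])),key=lambda r:r[1])
            print(phi,gx,x,z,np.round(best[0],2),round(best[1],4))
E
python3 ev.py
```

```text
40 -0.065 0.035 0.2 [-0.45 -0.12  2.14  0.56  0.54 -2.41] 0.0
40 -0.065 0.035 0.03 [-0.34  0.26  2.31  1.99  0.23  2.46] 0.0
40 -0.065 0.035 0.018 [-0.32  0.29  2.31  2.15  0.24  2.31] 0.0
40 -0.065 0.1 0.018 [-0.29  0.39  2.15  1.99  0.19  2.5 ] 0.0
40 -0.078 0.035 0.2 [-0.47 -0.16  2.17  0.57  0.55 -2.43] 0.0
40 -0.078 0.035 0.03 [-0.35  0.24  2.34  2.01  0.24  2.43] 0.0
40 -0.078 0.035 0.018 [-0.33  0.27  2.34  2.16  0.25  2.29] 0.0
40 -0.078 0.1 0.018 [-0.29  0.37  2.18  2.03  0.2   2.45] 0.0
30 -0.065 0.035 0.2 [-0.41 -0.07  2.02  0.3   0.73 -2.15] 0.0
30 -0.065 0.035 0.03 [-0.41  0.25  2.17  0.65  0.31 -2.55] 0.0095
30 -0.065 0.035 0.018 [-0.4   0.27  2.16  0.66  0.28 -2.55] 0.0199
30 -0.065 0.1 0.018 [-0.36  0.38  2.01  0.6   0.3  -2.46] 0.0
30 -0.078 0.035 0.2 [-0.43 -0.1   2.05  0.31  0.73 -2.17] 0.0
30 -0.078 0.035 0.03 [-0.42  0.22  2.19  0.65  0.31 -2.55] 0.0157
30 -0.078 0.035 0.018 [-0.41  0.25  2.19  0.65  0.28 -2.55] 0.0263
30 -0.078 0.1 0.018 [-0.36  0.36  2.04  0.64  0.3  -2.5 ] 0.0
20 -0.065 0.035 0.2 [-0.38 -0.    1.9   0.16  0.92 -2.01] 0.0
20 -0.065 0.035 0.03 [
[... 713 characters left out ...]
  1.1  -1.94] 0.0
10 -0.078 0.035 0.03 [-0.35  0.31  1.96  0.09  0.71 -1.98] 0.0
10 -0.078 0.035 0.018 [-0.35  0.33  1.96  0.09  0.69 -1.98] 0.0
10 -0.078 0.1 0.018 [-0.31  0.45  1.79  0.08  0.74 -1.92] 0.0
0 -0.065 0.035 0.2 [-0.32  0.17  1.68 -0.    1.29 -1.88] 0.0
0 -0.065 0.035 0.03 [-0.32  0.4   1.81 -0.    0.93 -1.88] 0.0
0 -0.065 0.035 0.018 [-0.32  0.43  1.81 -0.    0.9  -1.88] 0.0
0 -0.065 0.1 0.018 [-0.28  0.54  1.63 -0.    0.97 -1.84] 0.0
0 -0.078 0.035 0.2 [-0.32  0.14  1.71 -0.    1.28 -1.89] 0.0
0 -0.078 0.035 0.03 [-0.32  0.38  1.84 -0.    0.92 -1.89] 0.0
0 -0.078 0.035 0.018 [-0.32  0.4   1.85 -0.    0.89 -1.89] 0.0
0 -0.078 0.1 0.018 [-0.29  0.52  1.67 -0.    0.95 -1.85] 0.0
```

Emit:
play_rows(twist=[[0, 0, 0], [0, 0, 0], [0, 0, 0], [0, 0, 0], [0, 0, 0], [0, 0, 0], [0, 0, 0], [0, 0, 0]], travel=[[0, 0, 0.1], [0, 0, 0.3], [0, 0, 0.5], [0, 0, 0.7], [0, 0, 0.7], [0, 0, 0.7], [0, 0, 0.5], [0, 0, 0.1]], grip=[1, 1, 1, 1, 1, 1, 1, 1])

```text
time_s: 14.65
ee_pos: [0.4858, -0.1158, 0.2236]
eef_rot: [-1.578, -0.519, -0.015]
force: [-0.0, 0.3, -3.1]
grip_width: 0.0194
```

Run:
```python
from g import *
from station import ctrl
o=ctrl.get_obs(); print(o['time_s'],o['ee_pos'],o['eef_rot'],o['qpos']); g=load('grasp_sq.pkl')
delta(o,g['ee_pos']+[0,0,.13],R.from_euler('xyz',g['eef_rot']).as_matrix())
```

```text
14.65 [ 0.48584984 -0.11581559  0.22364026] [-1.57787677 -0.51886601 -0.0151808 ] [-0.40334232 -0.08283587  2.00455839  0.26911809  0.74946994 -2.11077981]
d mm [-75.8 458.3 -11.1] rv [-0.0306  0.692   0.138 ] min rows 9.17
10 rows: travel [-0.152, 0.917, -0.022] twist [-0.002, 0.0441, 0.0088]
12 rows: travel [-0.126, 0.764, -0.019] twist [-0.0016, 0.0367, 0.0073]
```

Emit:
play_rows(twist=[[-0.0016, 0.0367, 0.0073], [-0.0016, 0.0367, 0.0073], [-0.0016, 0.0367, 0.0073], [-0.0016, 0.0367, 0.0073], [-0.0016, 0.0367, 0.0073], [-0.0016, 0.0367, 0.0073], [-0.0016, 0.0367, 0.0073], [-0.0016, 0.0367, 0.0073], [-0.0016, 0.0367, 0.0073], [-0.0016, 0.0367, 0.0073], [-0.0016, 0.0367, 0.0073], [-0.0016, 0.0367, 0.0073]], travel=[[-0.126, 0.764, 0], [-0.126, 0.764, 0], [-0.126, 0.764, 0], [-0.126, 0.764, 0], [-0.126, 0.764, 0], [-0.126, 0.764, 0], [-0.126, 0.764, 0], [-0.126, 0.764, 0], [-0.126, 0.764, 0], [-0.126, 0.764, 0], [-0.126, 0.764, 0], [-0.126, 0.764, 0]], grip=[1, 1, 1, 1, 1, 1, 1, 1, 1, 1, 1, 1])

```text
time_s: 15.85
ee_pos: [0.4089, 0.3445, 0.2189]
eef_rot: [-1.568, 0.181, 0.126]
force: [0.7, 0.5, -3.0]
grip_width: 0.02
```

Emit:
play_rows(twist=[[0, 0, 0], [0, 0, 0]], travel=[[0, 0, 0], [0, 0, 0]], grip=[1, 1])

```text
time_s: 16.05
ee_pos: [0.4092, 0.3432, 0.2186]
eef_rot: [-1.569, 0.179, 0.127]
force: [0.5, -0.7, -2.8]
grip_width: 0.0197
```

Run:
```python
from g import *
from station import ctrl
o=ctrl.get_obs(); print(o['time_s'],o['ee_pos'],o['eef_rot'],o['grip_width']); g=load('grasp_sq.pkl')
delta(o,g['ee_pos']+[0,0,.0],R.from_euler('xyz',g['eef_rot']).as_matrix())
S,Rs=sqpose(o)
s=ctrl.camera('side');t=ctrl.camera('top')
L=lambda c:[proj(c,S+Rs.apply(np.array(l)/1000)) for l in SQL]
crop(s,140,70,250,240,4,'e5.png',L(s));crop(t,100,180,240,330,4,'e6.png',L(t))
```

```text
16.05 [0.40924911 0.34317777 0.21855375] [-1.56869957  0.17915048  0.12664776] 0.019699595056415442
d mm [   0.8   -0.7 -136. ] rv [-0.0003 -0.006   0.0007] min rows 2.72
3 rows: travel [0.005, -0.004, -0.907] twist [-0.0001, -0.0013, 0.0002]
4 rows: travel [0.004, -0.003, -0.68] twist [-0.0, -0.001, 0.0001]
12 rows: travel [0.001, -0.001, -0.227] twist [-0.0, -0.0003, 0.0]
```

View pics/e5.png

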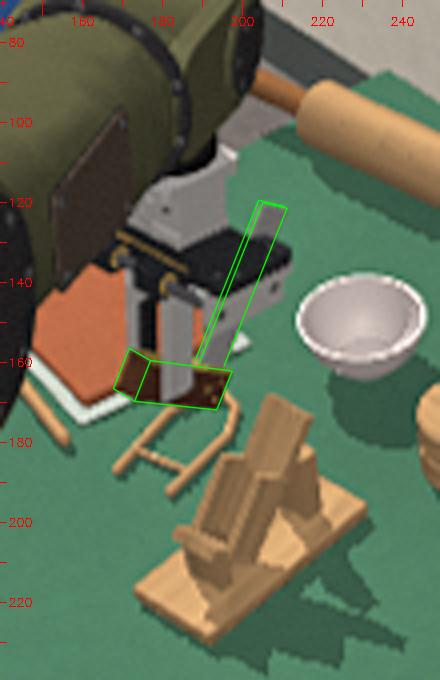

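View pics/e6.png

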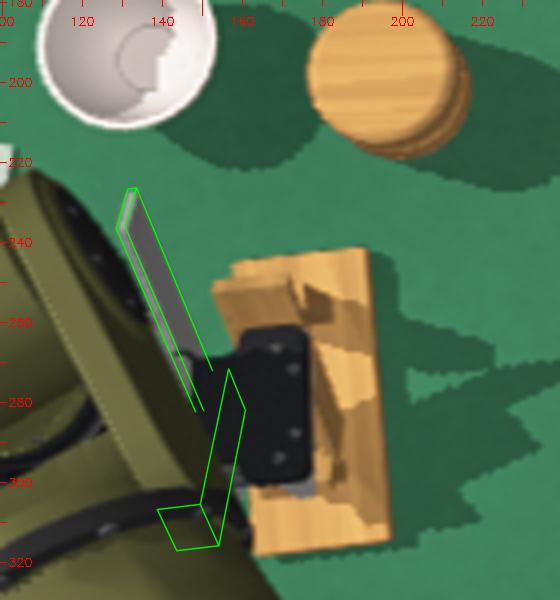

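Emit:
play_rows(twist=[[0, -0.004, 0], [0, 0, 0], [0, 0, 0], [0, 0, 0], [0, 0, 0], [0, 0, 0], [0, 0, 0], [0, 0, 0], [0, 0, 0]], travel=[[0.016, -0.014, -0.4], [0, 0, -0.6], [0, 0, -0.6], [0, 0, -0.5], [0, 0, -0.28], [0, 0, -0.15], [0, 0, -0.1], [0, 0, -0.05], [0, 0, 0]], grip=[1, 1, 1, 1, 1, 1, 1, 1, 1])

```text
time_s: 17.05
ee_pos: [0.4106, 0.3424, 0.0868]
eef_rot: [-1.568, 0.17, 0.126]
force: [-0.1, -0.0, -2.4]
grip_width: 0.0199
```

Run:
```python
from g import *
from station import ctrl
o=ctrl.get_obs(); print(o['time_s'],o['ee_pos'],o['eef_rot'],o['force'],o['moment']); g=load('grasp_sq.pkl')
delta(o,g['ee_pos']+[0,0,.0],R.from_euler('xyz',g['eef_rot']).as_matrix())
```

```text
17.05 [0.41062312 0.34244013 0.0868253 ] [-1.56776589  0.17039595  0.12585848] [-1.15490674e-01 -6.15517615e-04 -2.37929049e+00] [ 0.03842115 -0.00787727  0.02176862]
d mm [-0.6  0.1 -4.3] rv [-0.0023  0.0026  0.0017] min rows 0.09
1 rows: travel [-0.011, 0.002, -0.086] twist [-0.0015, 0.0016, 0.0011]
12 rows: travel [-0.001, 0.0, -0.007] twist [-0.0001, 0.0001, 0.0001]
```

Emit:
play_rows(twist=[[-0.0015, 0.0016, 0.001], [0, 0, 0], [0, 0, 0], [0, 0, 0], [0, 0, 0]], travel=[[-0.011, 0, -0.03], [0, 0, -0.03], [0, 0, -0.025], [0, 0, -0.01], [0, 0, 0]], grip=[1, 1, 1, 1, 1])

```text
time_s: 17.55
ee_pos: [0.4101, 0.3425, 0.0825]
eef_rot: [-1.57, 0.173, 0.127]
force: [-2.2, -1.7, 6.7]
grip_width: 0.02
```

Run:
```python
from g import *
from station import ctrl
o=ctrl.get_obs(); print(o['time_s'],o['ee_pos'],o['eef_rot'],o['force'],o['moment']); g=load('grasp_sq.pkl')
delta(o,g['ee_pos']+[0,0,.0],R.from_euler('xyz',g['eef_rot']).as_matrix())
```

```text
17.55 [0.41009423 0.34252514 0.08248435] [-1.56979127  0.17303978  0.1272346 ] [-2.21350707 -1.655581    6.67816338] [-0.37134326  0.4682048   0.05746183]
d mm [-0. -0.  0.] rv [-0.      0.0002 -0.0001] min rows 0.0
1 rows: travel [-0.001, -0.0, 0.001] twist [-0.0, 0.0001, -0.0]
12 rows: travel [-0.0, -0.0, 0.0] twist [-0.0, 0.0, -0.0]
```

Emit:
play_rows(twist=[[0, 0, 0], [0, 0, 0], [0, 0, 0]], travel=[[0, 0, 0], [0, 0, 0], [0, 0, 0]], grip=[0, 0, 0])

```text
time_s: 17.85
ee_pos: [0.4099, 0.3424, 0.0817]
eef_rot: [-1.57, 0.174, 0.127]
force: [0.7, -0.2, -0.3]
grip_width: 0.0402
```

```bash
sed -i 's/PHI=np.radians(30); G=np.array(\[-.065,0,.023\])/PHI=np.radians(15); G=np.array([-.072,0,.023])/' g.py; grep PHI= g.py
python3 - <<'E'
from g import *
from arm2 import ik
from station import ctrl
o=ctrl.get_obs(); print(o['time_s'],o['ee_pos'],o['eef_rot'],o['force'],o['grip_width'])
P,Rt=sq2tcp(SEAT,RSEAT); print(P); delta(o,P,Rt); print(o['qpos'],ik(P,Rt,o['qpos']))
s=ctrl.camera('side'); L=lambda c:[proj(c,SEAT+RSEAT.apply(np.array(l)/1000)) for l in SQL]
crop(s,140,120,250,240,5,'e5.png',L(s))
E
```

```text
SEAT=np.array([.4473,.3471,.034]); SY=.128; PHI=np.radians(15); G=np.array([-.072,0,.023])
17.85 [0.40988255 0.34241281 0.0816534 ] [-1.5700528   0.17376728  0.12708898] [ 0.7317703  -0.16496162 -0.313649  ] 0.04015152246848867
[0.40264841 0.34135318 0.08793034]
d mm [-7.2 -1.1  6.3] rv [-0.0341  0.2603  0.0011] min rows 1.77
2 rows: travel [-0.072, -0.011, 0.063] twist [-0.0109, 0.0829, 0.0004]
3 rows: travel [-0.048, -0.007, 0.042] twist [-0.0072, 0.0552, 0.0002]
12 rows: travel [-0.012, -0.002, 0.01] twist [-0.0018, 0.0138, 0.0001]
[ 0.58900313  0.49402327  1.58729028  0.08294631  1.21693855 -1.14368347] (array([ 0.55155566,  0.61651337,  1.44908797,  0.17532317,  1.47936392,
       -1.19906741]), np.float64(5.9318681078224245e-09))
```

View pics/e5.png

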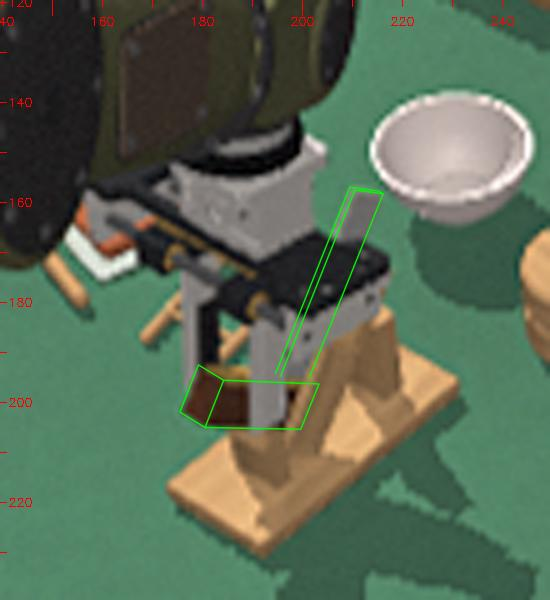

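Emit:
play_rows(twist=[[-0.0054, 0.0414, 0.0002], [-0.0054, 0.0414, 0.0002], [-0.0054, 0.0414, 0.0002], [-0.0054, 0.0414, 0.0002], [0, 0, 0], [0, 0, 0]], travel=[[-0.036, -0.006, 0.04], [-0.036, -0.006, 0.035], [-0.036, -0.005, 0.03], [-0.036, -0.005, 0.021], [0, 0, 0], [0, 0, 0]], grip=[0, 0, 0, 0, 0, 0])

```text
time_s: 18.5
ee_pos: [0.4027, 0.3412, 0.0875]
eef_rot: [-1.571, 0.435, 0.128]
force: [0.2, -0.0, -0.1]
grip_width: 0.047
```

Run:
```python
from g import *
from station import ctrl
o=ctrl.get_obs(); print(o['time_s'],o['ee_pos'],o['eef_rot'],o['force'],o['grip_width'])
P,Rt=sq2tcp(SEAT,RSEAT); delta(o,P,Rt)
```

```text
18.5 [0.40272561 0.34120705 0.0875335 ] [-1.57099289  0.43489088  0.12786303] [ 0.18000776 -0.04163916 -0.11005389] 0.04704033598011455
d mm [-0.1  0.1  0.4] rv [-0.      0.0015  0.0001] min rows 0.01
1 rows: travel [-0.002, 0.003, 0.008] twist [-0.0, 0.0009, 0.0]
12 rows: travel [-0.0, 0.0, 0.001] twist [-0.0, 0.0001, 0.0]
```

Emit:
play_rows(twist=[[0, 0, 0], [0, 0, 0], [0, 0, 0], [0, 0, 0], [0, 0, 0], [0, 0, 0]], travel=[[0, 0, 0], [0, 0, 0], [0, 0, 0], [0, 0, 0], [0, 0, 0], [0, 0, 0]], grip=[1, 1, 1, 1, 1, 1], force=50)

```text
time_s: 19.1
ee_pos: [0.4026, 0.3414, 0.0881]
eef_rot: [-1.571, 0.436, 0.128]
force: [-1.3, -0.0, 3.1]
grip_width: 0.0197
```

Run:
```python
from g import *
from arm2 import ik
from station import ctrl
o=ctrl.get_obs(); print(o['time_s'],o['ee_pos'],o['eef_rot'],o['force'],o['grip_width'])
pickle.dump(o,open('grasp_sq.pkl','wb'))
P,Rt=upr(.035,-.092,.2); print(P); delta(o,P,Rt); print(ik(P,Rt,[-.38,0,1.9,.16,.92,-2.0]))
```

```text
19.1 [0.40257289 0.34135839 0.08809401] [-1.57056715  0.43620272  0.12829891] [-1.32888806 -0.02063374  3.06967306] 0.019736558702995084
[ 0.47506625 -0.11930638  0.21237482]
d mm [  72.5 -460.7  124.3] rv [ 0.0416 -0.6973 -0.1312] min rows 9.21
10 rows: travel [0.145, -0.921, 0.249] twist [0.0026, -0.0444, -0.0084]
12 rows: travel [0.121, -0.768, 0.207] twist [0.0022, -0.037, -0.007]
(array([-0.36937486,  0.02432458,  1.86259766,  0.1080126 ,  1.01167412,
       -1.97782186]), np.float64(3.947120408298587e-13))
```

Emit:
play_rows(twist=[[0, 0, 0], [0, 0, 0], [0, 0, 0], [0, 0, 0], [0, 0, 0]], travel=[[0, 0, 0.3], [0, 0, 0.6], [0, 0, 0.8], [0, 0, 0.6], [0, 0, 0.28]], grip=[1, 1, 1, 1, 1])

```text
time_s: 19.6
ee_pos: [0.4031, 0.3415, 0.2202]
eef_rot: [-1.569, 0.432, 0.129]
force: [0.6, 0.4, -3.4]
grip_width: 0.0197
```

Emit:
play_rows(twist=[[0.0022, -0.037, -0.007], [0.0022, -0.037, -0.007], [0.0022, -0.037, -0.007], [0.0022, -0.037, -0.007], [0.0022, -0.037, -0.007], [0.0022, -0.037, -0.007], [0.0022, -0.037, -0.007], [0.0022, -0.037, -0.007], [0.0022, -0.037, -0.007], [0.0022, -0.037, -0.007], [0.0022, -0.037, -0.007], [0.0022, -0.037, -0.007]], travel=[[0.121, -0.768, 0], [0.121, -0.768, 0], [0.121, -0.768, 0], [0.121, -0.768, 0], [0.121, -0.768, 0], [0.121, -0.768, 0], [0.121, -0.768, 0], [0.121, -0.768, 0], [0.121, -0.768, 0], [0.121, -0.768, 0], [0.121, -0.768, 0], [0.121, -0.768, 0]], grip=[1, 1, 1, 1, 1, 1, 1, 1, 1, 1, 1, 1])

```text
time_s: 20.8
ee_pos: [0.4748, -0.1211, 0.2166]
eef_rot: [-1.571, -0.263, -0.01]
force: [1.0, 0.6, -2.9]
grip_width: 0.0196
```

Emit:
play_rows(twist=[[0, 0, 0], [0, 0, 0]], travel=[[0, 0, 0], [0, 0, 0]], grip=[1, 1])

```text
time_s: 21.0
ee_pos: [0.4746, -0.12, 0.2163]
eef_rot: [-1.57, -0.26, -0.011]
force: [0.4, 0.7, -2.5]
grip_width: 0.0197
```

```bash
python3 st.py q3
python3 - <<'E'
from g import *
from station import ctrl
o=ctrl.get_obs();P,Rt=upr(.035,-.092,.03); delta(o,P,Rt);print(o['qpos'])
E
```

```text
21.0 [ 0.47455637 -0.1200305   0.21634775] 0.01969456467503978 F [ 0.4  0.7 -2.5] M [ 0.02  0.34 -0.01]
[ 0.03463456 -0.09291332  0.20376488] [ 0.00063039  0.00188186 -0.0030753 ]
d mm [   0.    -0.5 -174.3] rv [-0.0004 -0.0012  0.0002] min rows 3.49
12 rows: travel [0.0, -0.001, -0.29] twist [-0.0, -0.0001, 0.0]
4 rows: travel [0.0, -0.002, -0.871] twist [-0.0001, -0.0002, 0.0]
5 rows: travel [0.0, -0.002, -0.697] twist [-0.0001, -0.0001, 0.0]
[-0.36909789  0.02049005  1.85896948  0.10727996  1.02026508 -1.97618789]
```

View pics/q3s.png

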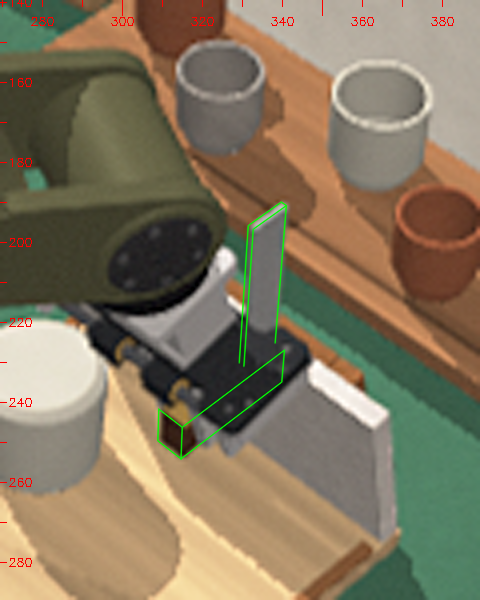

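Good, the square is held as modelled. Lower.

Emit:
play_rows(twist=[[0, 0, 0], [0, 0, 0], [0, 0, 0], [0, 0, 0], [0, 0, 0], [0, 0, 0], [0, 0, 0], [0, 0, 0]], travel=[[0, 0, -0.3], [0, 0, -0.6], [0, 0, -0.7], [0, 0, -0.7], [0, 0, -0.6], [0, 0, -0.4], [0, 0, -0.18], [0, 0, 0]], grip=[1, 1, 1, 1, 1, 1, 1, 1])

```text
time_s: 21.9
ee_pos: [0.475, -0.1186, 0.0422]
eef_rot: [-1.57, -0.26, -0.008]
force: [0.6, 0.9, -2.2]
grip_width: 0.0195
```

```bash
python3 st.py q4
python3 - <<'E'
from g import *
from station import ctrl
o=ctrl.get_obs();P,Rt=upr(.035,-.092,.018); delta(o,P,Rt);print(o['qpos'])
E
```

```text
21.9 [ 0.47499914 -0.11860827  0.04218708] 0.019511169376967303 F [ 0.6  0.9 -2.2] M [ 0.07  0.35 -0.02]
[ 0.03506486 -0.09125652  0.02960087] [0.00076576 0.00193007 0.00023204]
d mm [ -0.7  -0.  -13.4] rv [0.0003 0.001  0.0001] min rows 0.27
1 rows: travel [-0.015, -0.001, -0.269] twist [0.0002, 0.0006, 0.0001]
12 rows: travel [-0.001, -0.0, -0.022] twist [0.0, 0.0001, 0.0]
[-0.36952919  0.28423139  2.0233181   0.16435743  0.5936623  -2.05701416]
```

View pics/q4t.png

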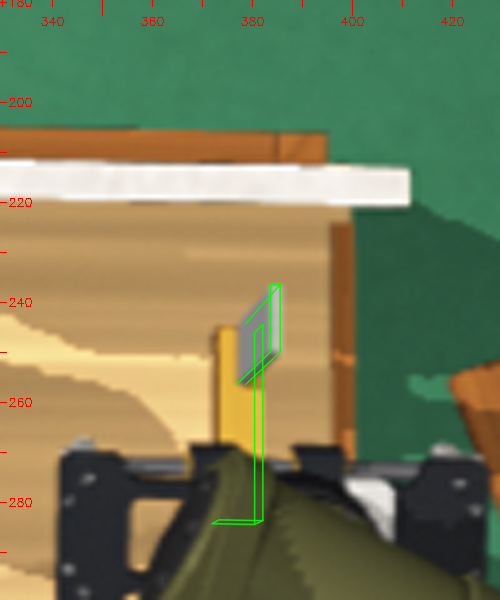

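Tracking is good now. Touch down on the board.

Emit:
play_rows(twist=[[0, 0, 0], [0, 0, 0], [0, 0, 0], [0, 0, 0], [0, 0, 0], [0, 0, 0]], travel=[[0, 0, -0.1], [0, 0, -0.08], [0, 0, -0.03], [0, 0, -0.02], [0, 0, 0], [0, 0, 0]], grip=[1, 1, 1, 1, 1, 1])

```text
time_s: 22.6
ee_pos: [0.4753, -0.1196, 0.0315]
eef_rot: [-1.571, -0.262, -0.009]
force: [-0.1, -0.1, -2.2]
grip_width: 0.0199
```

```bash
python3 st.py
```

```text
22.6 [ 0.47526193 -0.11958526  0.03149303] 0.01994873710668978 F [-0.1 -0.1 -2.2] M [0.04 0.37 0.03]
[ 0.0353601  -0.09234503  0.01904071] [ 3.25183974e-06 -2.11580113e-06 -1.27262338e-03]
```

Emit:
play_rows(twist=[[0, 0, 0], [0, 0, 0], [0, 0, 0]], travel=[[0, 0, -0.02], [0, 0, -0.02], [0, 0, 0]], grip=[1, 1, 1])

```text
time_s: 22.9
ee_pos: [0.4756, -0.1197, 0.031]
eef_rot: [-1.571, -0.263, -0.009]
force: [-15.9, 3.2, 27.8]
grip_width: 0.0197
```

```bash
python3 st.py
```

```text
22.9 [ 0.47561335 -0.11967902  0.03095855] 0.019655882978182593 F [-15.9   3.2  27.8] M [0.58 1.69 0.23]
[ 0.03573044 -0.09241978  0.01860749] [-0.0003693  -0.00146293 -0.00097434]
```

Emit:
play_rows(twist=[[0, 0, 0], [0, 0, 0], [0, 0, 0], [0, 0, 0], [0, 0, 0], [0, 0, 0], [0, 0, 0], [0, 0, 0]], travel=[[0, 0, 0.024], [0.15, -0.001, 0], [0.2, -0.002, 0], [0.2, -0.002, 0], [0.2, -0.002, 0], [0.2, -0.002, 0], [0.1, -0.001, 0], [0, 0, 0]], grip=[1, 1, 1, 1, 1, 1, 1, 1])

```text
time_s: 23.7
ee_pos: [0.5293, -0.1202, 0.031]
eef_rot: [-1.571, -0.264, -0.009]
force: [2.3, 0.3, 2.3]
grip_width: 0.0195
```

```bash
python3 st.py q5
```

```text
23.7 [ 0.52933972 -0.12019387  0.03102026] 0.019529423055852254 F [2.3 0.3 2.3] M [ 0.04 -0.45 -0.03]
[ 0.08946445 -0.09249132  0.01869856] [-0.00053869 -0.00188641 -0.00113671]
```

View pics/q5s.png

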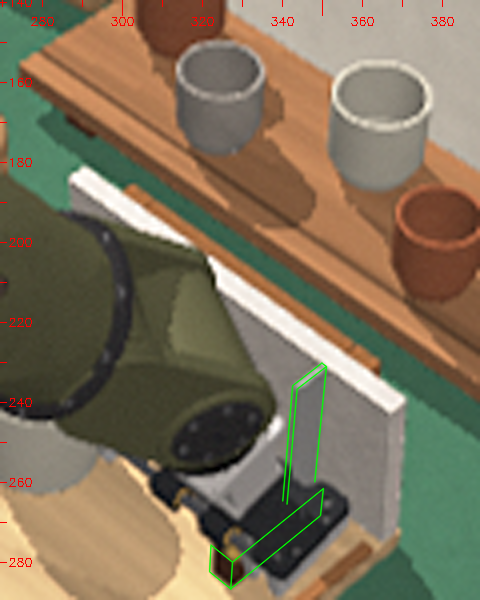

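View pics/q5t.png

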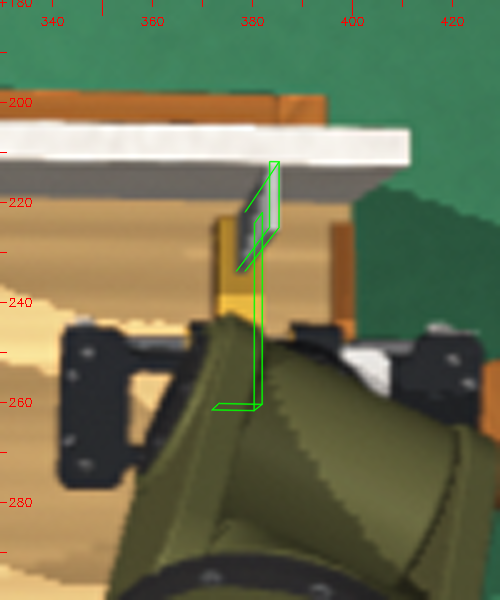

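Emit:
play_rows(twist=[[0, 0, 0], [0, 0, 0], [0, 0, 0], [0, 0, 0]], travel=[[0.06, 0, 0], [0.06, 0, -0.004], [0.05, -0.001, 0], [0, 0, 0]], grip=[1, 1, 1, 1])

```text
time_s: 24.2
ee_pos: [0.5365, -0.1202, 0.031]
eef_rot: [-1.571, -0.262, -0.009]
force: [-4.9, 0.0, 11.1]
grip_width: 0.0199
```

```bash
python3 st.py q6
```

```text
24.2 [ 0.53649211 -0.1202166   0.03097283] 0.01985559797396403 F [-4.9  0.  11.1] M [0.08 0.37 0.03]
[ 0.09659824 -0.0924542   0.01854726] [-0.00018891 -0.00038805 -0.00121343]
```

View pics/q6s.png

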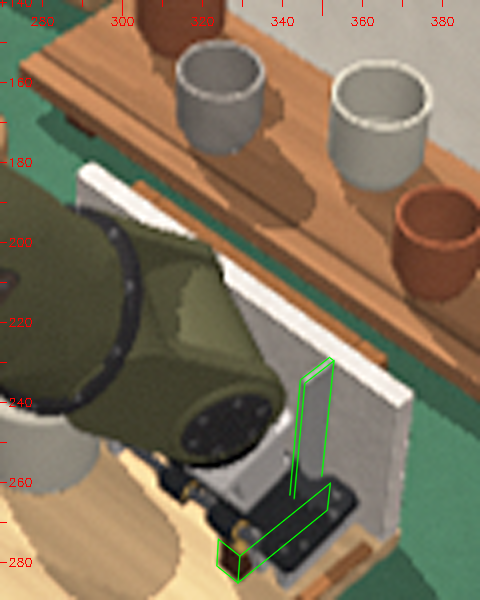

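Emit:
play_rows(twist=[[0, 0, 0], [0, 0, 0], [0, 0, 0]], travel=[[0.02, 0, 0], [0.02, 0, 0], [0, 0, 0]], grip=[1, 1, 1])

```text
time_s: 24.6
ee_pos: [0.5382, -0.1202, 0.031]
eef_rot: [-1.571, -0.262, -0.009]
force: [-7.8, -0.4, 13.6]
grip_width: 0.02
```

```bash
python3 st.py
```

```text
24.6 [ 0.53822459 -0.12021034  0.03096344] 0.019967099646739088 F [-7.8 -0.4 13.6] M [0.02 0.8  0.  ]
[ 0.09832555 -0.09243194  0.01850969] [-1.12184335e-04  1.84341717e-05 -1.20906167e-03]
```

Emit:
play_rows(twist=[[0, 0, 0], [0, 0, 0]], travel=[[0.02, 0, 0], [0, 0, 0]], grip=[1, 1])

```text
time_s: 24.8
ee_pos: [0.5392, -0.1202, 0.031]
eef_rot: [-1.571, -0.262, -0.009]
force: [-8.7, -0.2, 12.9]
grip_width: 0.0199
```

```bash
python3 st.py
```

```text
24.8 [ 0.53920359 -0.12023716  0.03097888] 0.01986640443173559 F [-8.7 -0.2 12.9] M [0.03 0.83 0.  ]
[ 0.09930424 -0.09245276  0.0185224 ] [-8.69520583e-05  5.78661750e-05 -1.24712360e-03]
```

Emit:
play_rows(twist=[[0, 0, 0], [0, 0, 0]], travel=[[0.02, 0, 0], [0, 0, 0]], grip=[1, 1])

```text
time_s: 25.0
ee_pos: [0.5402, -0.1202, 0.031]
eef_rot: [-1.571, -0.262, -0.009]
force: [-8.5, 0.1, 13.3]
grip_width: 0.0199
```

```bash
python3 st.py q7
```

```text
25.0 [ 0.54020925 -0.12022281  0.03099757] 0.019913038290959164 F [-8.5  0.1 13.3] M [ 0.09  0.84 -0.  ]
[ 0.10031028 -0.0924265   0.01854401] [-1.16383041e-04  1.56105178e-05 -1.19334809e-03]
```

View pics/q7s.png

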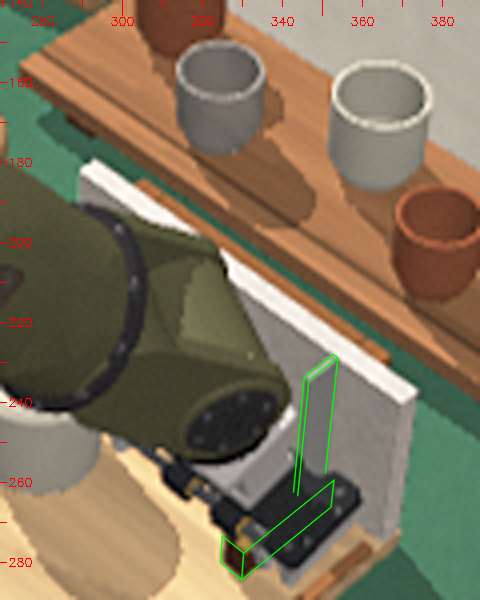

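View pics/q7t.png

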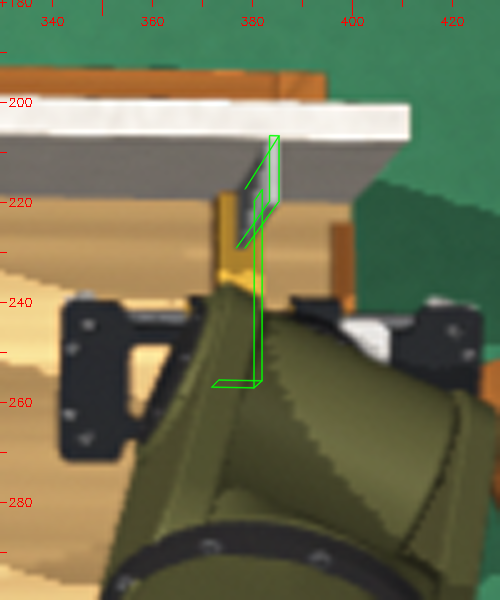

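```bash
cat > lean.py <<'E'
from fit0 import *
def lean(C,p0=(.51,-.0276,-.0085)):
    m=lambda p,P:frame_model([*p0,p[0]],P)
    return fit('lean',m,C,[0.05])
E
python3 - <<'E'
from lean import *
t=load('q7.pkl')[2];s=load('q7.pkl')[1]
lean([(t,W(0,-150,150),(411.5,207.5)),(t,W(16,-150,150),(411.5,200.3)),(s,W(16,-150,150),(373.5,237)),(s,W(0,-150,150),(370,239.5)),(s,W(0,150,150),(289.5,182.5)),(s,W(16,150,150),(293.3,179.5))])
for a in (-.02,0,.02): print(a,proj(t,frame_model([.51,-.0276,-.0085,a],[W(0,-150,150),W(16,-150,150)])).round(1).tolist(),proj(s,frame_model([.51,-.0276,-.0085,a],[W(0,-150,150),W(16,-150,150)])).round(1).tolist())
E
```

```text
lean [-0.0001]
[[0.1, -0.2], [-0.0, -0.5], [0.4, 0.3], [-0.2, 1.1], [-0.6, -0.4], [-0.3, -0.1]]
-0.02 [[411.5, 205.9], [411.4, 198.5]] [[370.5, 240.0], [374.6, 236.8]]
0 [[411.6, 207.3], [411.5, 199.8]] [[369.8, 240.6], [373.9, 237.3]]
0.02 [[411.6, 208.7], [411.5, 201.2]] [[369.0, 241.2], [373.1, 237.9]]
```

Emit:
play_rows(twist=[[0, 0, 0], [0, 0, 0]], travel=[[0.015, 0, 0], [0, 0, 0]], grip=[1, 1])

```text
time_s: 25.3
ee_pos: [0.5407, -0.1202, 0.031]
eef_rot: [-1.571, -0.261, -0.009]
force: [-11.9, -0.4, 16.4]
grip_width: 0.0197
```

```bash
python3 st.py
```

```text
25.3 [ 0.5406769  -0.12022439  0.03099699] 0.019663444035120645 F [-11.9  -0.4  16.4] M [-0.02  1.39  0.01]
[ 0.10077025 -0.09242123  0.01850078] [-1.77524833e-05  6.31009590e-04 -1.16963753e-03]
```

Emit:
play_rows(twist=[[0, 0, 0], [0, 0, 0]], travel=[[0.015, 0, 0], [0, 0, 0]], grip=[1, 1])

```text
time_s: 25.5
ee_pos: [0.5407, -0.1202, 0.031]
eef_rot: [-1.571, -0.26, -0.009]
force: [-20.7, 0.5, 23.8]
grip_width: 0.0199
```

```bash
python3 st.py
```

```text
25.5 [ 0.54071213 -0.12021523  0.03097045] 0.019910594641907607 F [-20.7   0.5  23.8] M [-0.12  2.42 -0.08]
[ 0.10078552 -0.09240041  0.01836445] [ 0.00024006  0.00221559 -0.00105234]
```

Emit:
play_rows(twist=[[0, 0, 0], [0, 0, 0], [0, 0, 0], [0, 0, 0], [0, 0, 0], [0, 0, 0], [0, 0, 0], [0, 0, 0]], travel=[[-0.003, 0, 0], [0, 0, 0], [0, 0, 0], [0, 0, 0], [0, 0, 0], [0, 0, 0], [0, 0, 0], [0, 0, 0]], grip=[1, 1, 1, 1, 1, 1, 1, 1])

```text
time_s: 26.3
ee_pos: [0.5407, -0.1202, 0.031]
eef_rot: [-1.571, -0.26, -0.009]
force: [-18.7, 0.2, 22.4]
grip_width: 0.0197
```

```bash
python3 st.py q8
python3 - <<'E'
from h import *
o,s,t=load('q8.pkl'); crop(t,255,180,435,290,4.4,'q8a.png'); crop(s,260,150,410,300,4,'q8b.png')
E
```

```text
26.3 [ 0.54071382 -0.12020354  0.03096597] 0.01968574303271069 F [-18.7   0.2  22.4] M [-0.08  2.17  0.03]
[ 0.10079277 -0.09239111  0.01839106] [ 0.00017126  0.00176681 -0.00107457]
```

View pics/q8a.png

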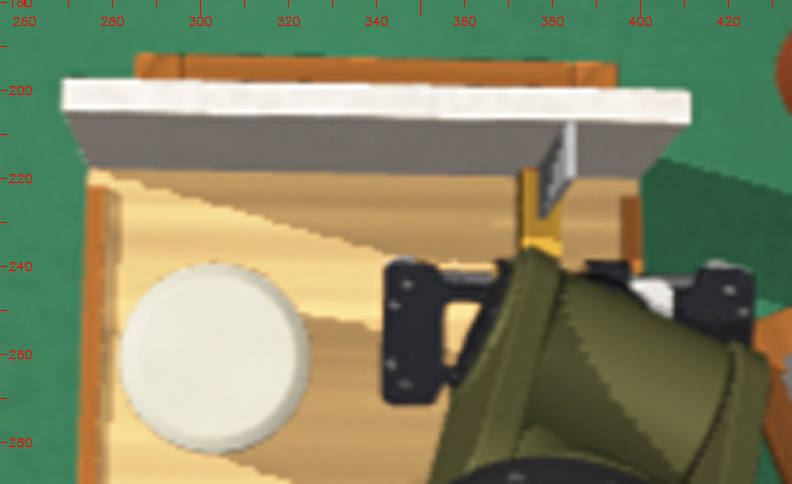

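View pics/q8b.png

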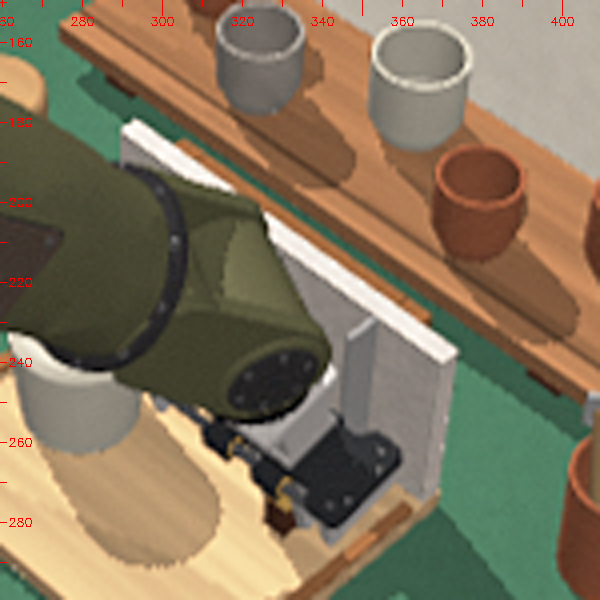

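Emit:
play_rows(twist=[[0, 0, 0], [0, 0, 0], [0, 0, 0], [0, 0, 0], [0, 0, 0], [0, 0, 0], [0, 0, 0], [0, 0, 0], [0, 0, 0], [0, 0, 0], [0, 0, 0]], travel=[[-0.04, 0, 0], [-0.1, 0, 0.02], [-0.3, 0, 0.1], [-0.5, 0.005, 0.2], [-0.3, 0.005, 0.4], [-0.06, 0, 0.6], [0, 0, 0.7], [0, 0, 0.7], [0, 0, 0.6], [0, 0, 0.3], [0, 0, 0]], grip=[1, 1, 1, 1, 1, 1, 1, 1, 1, 1, 1])

```text
time_s: 27.5
ee_pos: [0.4767, -0.1197, 0.2128]
eef_rot: [-1.572, -0.264, -0.009]
force: [0.5, -0.2, -2.9]
grip_width: 0.0201
```

```bash
python3 st.py q9
python3 - <<'E'
from g import *
from station import ctrl
o,s,t=load('q9.pkl'); g=load('grasp_sq.pkl'); delta(o,g['ee_pos']+[0,0,.13],R.from_euler('xyz',g['eef_rot']).as_matrix())
crop(t,255,180,435,290,4.4,'q9a.png')
E
```

```text
27.5 [ 0.47672919 -0.11970792  0.21275164] 0.020084150781312916 F [ 0.5 -0.2 -2.9] M [0.02 0.38 0.03]
[ 0.03685188 -0.09245998  0.20043102] [-0.00078364 -0.00190198 -0.0011997 ]
d mm [-74.2 461.1   5.3] rv [-0.0407  0.6994  0.1318] min rows 9.22
10 rows: travel [-0.148, 0.922, 0.011] twist [-0.0026, 0.0445, 0.0084]
12 rows: travel [-0.124, 0.768, 0.009] twist [-0.0022, 0.0371, 0.007]
```

View pics/q9s.png

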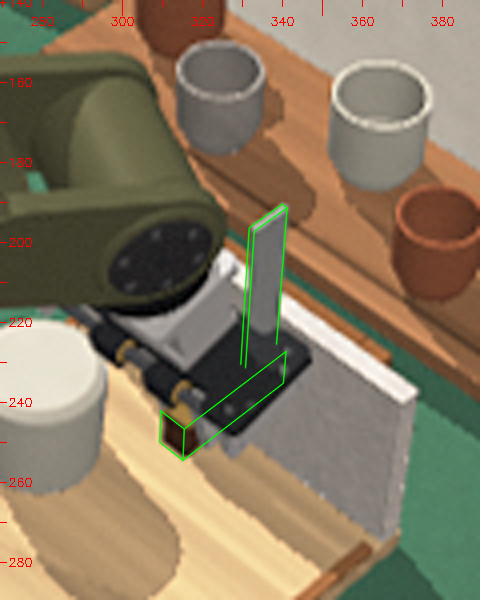

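View pics/q9a.png

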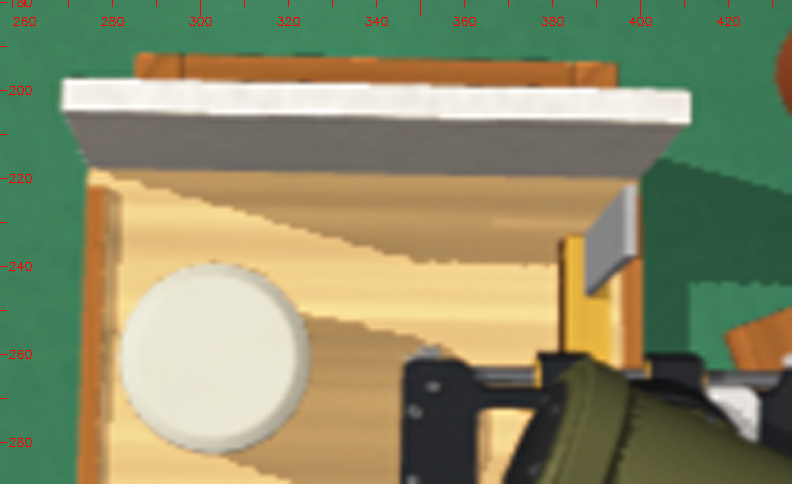

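The side stands as left (inner top edge row 207 at column 411, matching lean 0), and the square hasn't slipped in the grip. Return to the rest.

Emit:
play_rows(twist=[[-0.0022, 0.0371, 0.007], [-0.0022, 0.0371, 0.007], [-0.0022, 0.0371, 0.007], [-0.0022, 0.0371, 0.007], [-0.0022, 0.0371, 0.007], [-0.0022, 0.0371, 0.007], [-0.0022, 0.0371, 0.007], [-0.0022, 0.0371, 0.007], [-0.0022, 0.0371, 0.007], [-0.0022, 0.0371, 0.007], [-0.0022, 0.0371, 0.007], [-0.0022, 0.0371, 0.007]], travel=[[-0.124, 0.768, 0.009], [-0.124, 0.768, 0.009], [-0.124, 0.768, 0.009], [-0.124, 0.768, 0.009], [-0.124, 0.768, 0.009], [-0.124, 0.768, 0.009], [-0.124, 0.768, 0.009], [-0.124, 0.768, 0.009], [-0.124, 0.768, 0.009], [-0.124, 0.768, 0.009], [-0.124, 0.768, 0.009], [-0.124, 0.768, 0.009]], grip=[1, 1, 1, 1, 1, 1, 1, 1, 1, 1, 1, 1])

```text
time_s: 28.8
ee_pos: [0.4013, 0.3425, 0.2149]
eef_rot: [-1.572, 0.443, 0.128]
force: [0.0, -0.1, -2.3]
grip_width: 0.0196
```

Emit:
play_rows(twist=[[0, 0, 0], [0, 0, 0]], travel=[[0, 0, 0], [0, 0, 0]], grip=[1, 1])

```text
time_s: 29.0
ee_pos: [0.4017, 0.3413, 0.2146]
eef_rot: [-1.572, 0.441, 0.128]
force: [0.1, -0.3, -2.4]
grip_width: 0.0196
```

```bash
cat > back.py <<'E'
from g import *
from station import ctrl
o=ctrl.get_obs(); print(o['time_s'],o['ee_pos'],o['eef_rot'],o['grip_width'],o['force'],o['moment']); g=load('grasp_sq.pkl')
delta(o,g['ee_pos'],R.from_euler('xyz',g['eef_rot']).as_matrix())
import sys
if len(sys.argv)>1:
    S,Rs=sqpose(o)
    s=ctrl.camera('side');t=ctrl.camera('top')
    L=lambda c:[proj(c,S+Rs.apply(np.array(l)/1000)) for l in SQL]
    crop(s,140,70,250,240,4,'e5.png',L(s));crop(t,100,180,240,330,4,'e6.png',L(t))
E
python3 back.py 1
```

```text
29.0 [0.40169954 0.3412609  0.21459055] [-1.57231192  0.44091648  0.1284804 ] 0.019581964842399 [ 0.14105803 -0.31249777 -2.37356017] [ 0.08033157 -0.26402603  0.01837178]
d mm [ 9.000e-01  1.000e-01 -1.265e+02] rv [ 0.0022 -0.0045 -0.0009] min rows 2.53
3 rows: travel [0.006, 0.001, -0.843] twist [0.0005, -0.0009, -0.0002]
4 rows: travel [0.004, 0.0, -0.632] twist [0.0003, -0.0007, -0.0001]
12 rows: travel [0.001, 0.0, -0.211] twist [0.0001, -0.0002, -0.0]
```

View pics/e5.png

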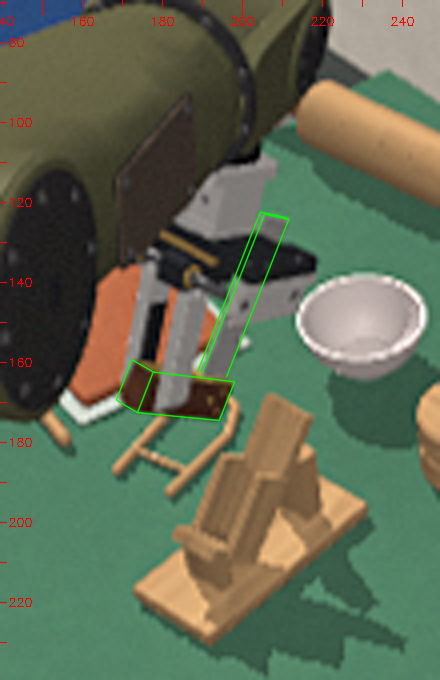

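Emit:
play_rows(twist=[[0.001, -0.003, 0], [0, 0, 0], [0, 0, 0], [0, 0, 0], [0, 0, 0], [0, 0, 0], [0, 0, 0], [0, 0, 0], [0, 0, 0]], travel=[[0.018, 0, -0.4], [0, 0, -0.6], [0, 0, -0.6], [0, 0, -0.4], [0, 0, -0.2], [0, 0, -0.13], [0, 0, -0.1], [0, 0, -0.04], [0, 0, 0]], grip=[1, 1, 1, 1, 1, 1, 1, 1, 1])

```text
time_s: 30.0
ee_pos: [0.4032, 0.3413, 0.0937]
eef_rot: [-1.569, 0.433, 0.129]
force: [-0.6, -0.5, -1.8]
grip_width: 0.0195
```

```bash
python3 back.py
```

```text
30.0 [0.40324152 0.34125599 0.09368028] [-1.5693133   0.43265591  0.12873645] 0.019529182083820422 [-0.55882299 -0.5141339  -1.79493331] [ 0.10164401 -0.23377073  0.05009373]
d mm [-0.7  0.1 -5.6] rv [-0.0016  0.0034  0.0001] min rows 0.11
1 rows: travel [-0.013, 0.002, -0.112] twist [-0.001, 0.0021, 0.0001]
12 rows: travel [-0.001, 0.0, -0.009] twist [-0.0001, 0.0002, 0.0]
```

Emit:
play_rows(twist=[[-0.001, 0.002, 0], [0, 0, 0], [0, 0, 0], [0, 0, 0], [0, 0, 0]], travel=[[-0.013, 0, -0.04], [0, 0, -0.04], [0, 0, -0.025], [0, 0, -0.01], [0, 0, 0]], grip=[1, 1, 1, 1, 1])

```text
time_s: 30.5
ee_pos: [0.4026, 0.3413, 0.0881]
eef_rot: [-1.571, 0.436, 0.128]
force: [-1.1, -1.4, 4.6]
grip_width: 0.0199
```

```bash
python3 back.py
```

```text
30.5 [0.40256871 0.34131128 0.08809287] [-1.57052139  0.43611242  0.12828912] 0.019886671861050437 [-1.0854433  -1.43171988  4.59670062] [-0.1367622   0.21290534  0.04559363]
d mm [0. 0. 0.] rv [-0.0001  0.0001  0.    ] min rows 0.0
1 rows: travel [0.0, 0.001, 0.0] twist [-0.0, 0.0001, 0.0]
12 rows: travel [0.0, 0.0, 0.0] twist [-0.0, 0.0, 0.0]
```

Emit:
play_rows(twist=[[0, 0, 0], [0, 0, 0], [0, 0, 0], [0, 0, 0], [0, 0, 0], [0, 0, 0], [0, 0, 0], [0, 0, 0], [0, 0, 0], [0, 0, 0]], travel=[[0, 0, 0], [0, 0, 0], [0, 0, 0], [0, 0, 0], [0.126, 0.016, 0.272], [0.21, 0.027, 0.453], [0.25, 0.032, 0.544], [0.21, 0.027, 0.6], [-0.2, 0, 0.6], [-0.4, -0.3, 0.3]], grip=[0, 0, 0, 0, 0, 0, 0, 0, 0, 0])

```text
time_s: 31.5
ee_pos: [0.4128, 0.332, 0.2278]
eef_rot: [-1.57, 0.434, 0.129]
force: [0.5, 0.6, 0.4]
grip_width: 0.0469
```

Emit:
play_rows(twist=[[0, 0, 0], [0, 0, 0], [0, 0, 0], [0, 0, 0], [0, 0, 0], [0, 0, 0], [0, 0, 0]], travel=[[-0.7, -0.5, 0], [-0.7, -0.5, 0], [-0.7, -0.5, 0], [-0.4, -0.3, 0], [0, 0, 0], [0, 0, 0], [0, 0, 0]], grip=[0, 0, 0, 0, 0, 0, 0])

```text
time_s: 32.2
ee_pos: [0.2879, 0.2417, 0.226]
eef_rot: [-1.571, 0.436, 0.128]
force: [0.5, 0.2, -0.2]
grip_width: 0.047
```

Run:
```python
from g import *
from station import ctrl
o=ctrl.get_obs(); print(o['time_s'],o['ee_pos'],o['force'],np.abs(o['joint_vel']).max(),o['qpos'])
s=ctrl.camera('side');t=ctrl.camera('top'); pickle.dump((o,s,t),open('fin.pkl','wb'))
cv2.imwrite('pics/finT.png',t['img'][:,:,::-1]);cv2.imwrite('pics/finS.png',s['img'][:,:,::-1])
L=lambda c:[proj(c,SEAT+RSEAT.apply(np.array(l)/1000)) for l in SQL]
crop(s,160,140,250,240,6,'f1.png',L(s));crop(t,140,220,220,330,5,'f2.png',L(t))
a=load('top0.pkl')
```

```text
32.2 [0.28785252 0.24171177 0.2259895 ] [ 0.54359653  0.17550254 -0.1581523 ] 0.01108648087809343 [ 0.49398837  0.13903099  1.74619552  0.1525614   1.66596596 -1.22195085]
```

View pics/finT.png

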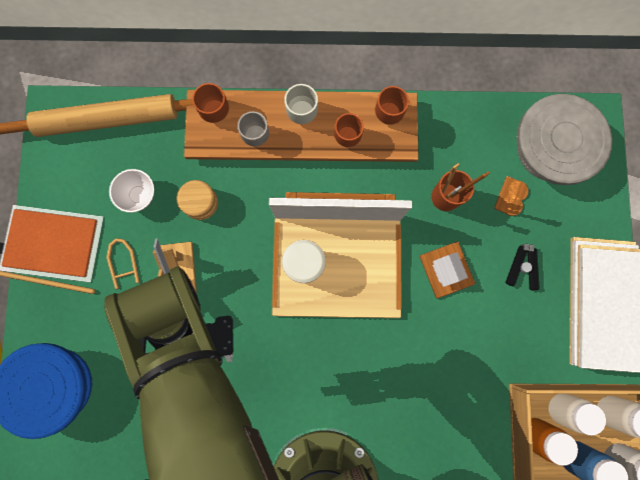

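View pics/finS.png

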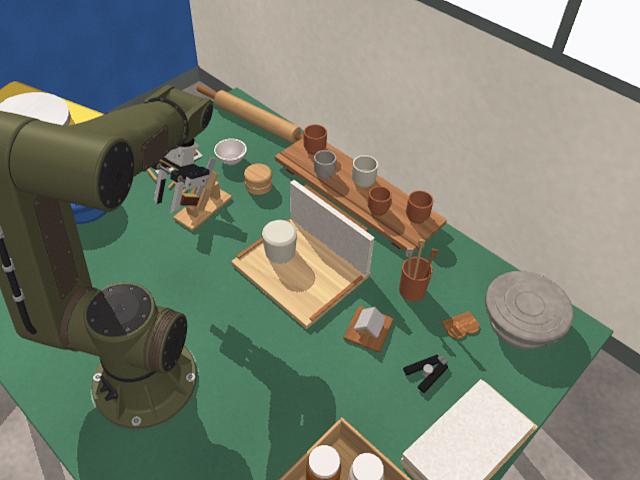

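View pics/f1.png

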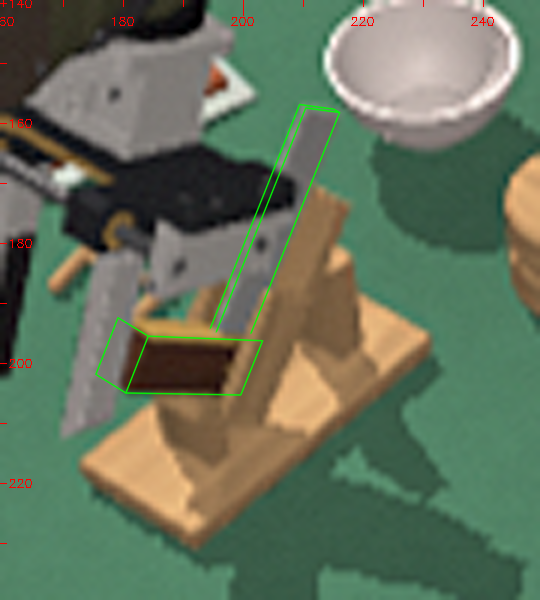

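View pics/f2.png

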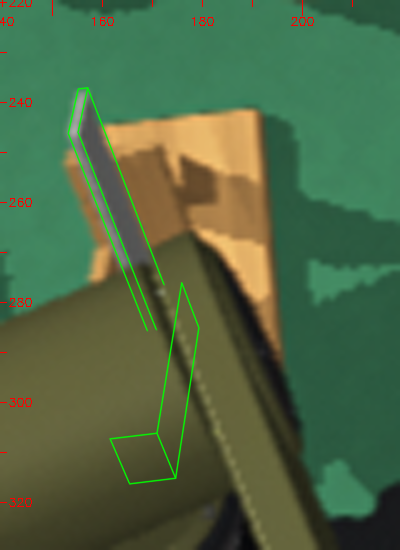

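Run:
```python
from fit0 import *
o,s,t=load('fin.pkl')
ol=lambda c:[proj(c,frame_model([.51,-.0276,-.0085,0],[W(0,150,150),W(0,-150,150),W(0,-150,0),W(0,150,0),W(0,150,150),W(16,150,150),W(16,-150,150),W(0,-150,150)]))]
crop(t,255,185,425,235,4.6,'f3.png',ol(t)); crop(s,280,170,380,280,5.4,'f4.png',ol(s))
```

```text
(no output)
```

View pics/f3.png

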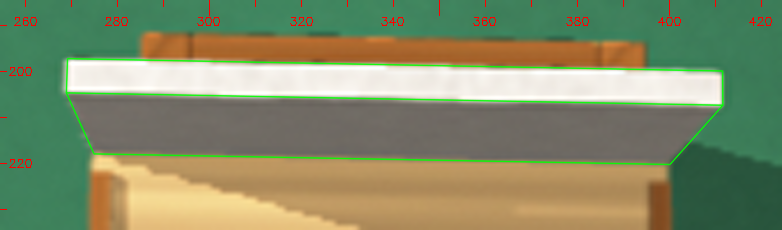

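View pics/f4.png

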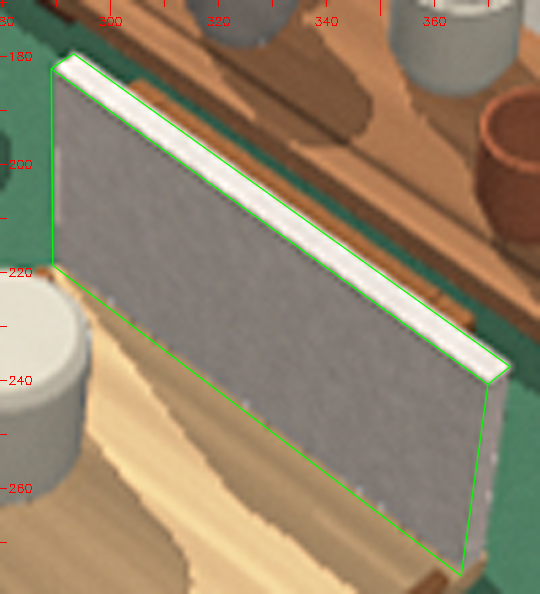

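The model drawn at lean 0 coincides with the side in both views. The square is seated, the angle is nested, and the arm is clear. Handing in.

```bash
python3 -c "
from station import ctrl
print(ctrl.hand_in())"
```

```text
the job is handed in; nothing more can be done
None
```

I nested the loose angle on the pile, used the square to bring the white side square to the board, returned the square to its rest and handed the job in at about 32 s. No verdict was reported.

- **Angle:** after release, its outline matched the model of the nested position in the side view. The top view was mostly hidden by the arm.
- **Side:** I pushed until the square hit a hard stop with about 20 N along x, and held that for about 0.8 s. My estimate put the square at x ≈ 0.1008, z ≈ 0.0184 in the frame, tilted about 0.002 rad. In the last pictures a model drawn at zero lean lies on the side in both views.
- **Square:** the gripper released it at its original grasp pose, and its outline matches the original seat in both views. The arm hides its lower part in the top view.
- **Other things:** by eye in the final pictures, the former and the other things on the table look where they were. The arm ended in free air, with force readings at noise level.

**Joint range:** on my first try at lowering the square, with the tool tilted 30 degrees, joint 6 read -2.554 rad against the listed -2.55. That could count as passing its range. I took the square back to its rest, gripped it again at 15 degrees, and in the joint readings I took after that joint 6 was no further than about -2.06.

**Contact force:** the first touch of the square on the board peaked at about 30 N at the wrist, through the held square.

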